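# Fan enamel sample tiles along the jeweller's tray

## Robot

A 7-joint arm with a two-finger parallel gripper is mounted at the origin on the work surface. World frame = base frame: x ahead of the robot, y to its left, z up, the work surface at z = 0. Lengths are in m, angles in rad, forces in N, time in s.
With the tool pointing down it reaches from about 0.4 to 0.85 m from the base axis. Payload 10.4 kg.
Tool frame: the origin (TCP) lies on the front face of the gripper's body, between the roots of the fingers; the fingertips stand 73 mm ahead of it and the grasp point (between the pads) lies 54 mm ahead of it; z points along the fingers, y is the line along which they close (so a half turn about z gives the same grasp; the last joint's range is limited). The gripper opens to 85 mm and grips with 20 to 120 N. Pads are 22 mm wide; open, the fingers measure 114 mm over their backs; the gripper's body (76 mm by 85 mm) begins 54 mm behind the grasp point. The pads swing forward as they close: fully open they stand 13 mm farther back than shut.
Start: joints at [-1.358, 0.332, -0.065, 1.46, 0.022, 1.35, -0.088], TCP at [0.146, 0.608, 0.304] pointing down, gripper open.
Joint ranges: [-2.6, 2.6], [-0.5, 2.12], [-1.47, 1.34], [0.16, 2.42], [-1.27, 4.41], [0.06, 2.06], [-2.6, 2.6]. Speed limits (rad/s): [2.22, 2.22, 2.79, 2.79, 3.14, 3.14, 3.14].

## Interface

Orientations are given as a unit quaternion [x, y, z, w].
In Python, from workcell import manip gives the robot as it stands.
- The arm moves only by the shell command python3 -m jog 'ROWS' [FORCE]. ROWS is JSON, a list of rows, each an object with "grip": the gripper command: -1 is fully open, 1 is shut, values between are in proportion; "slide": the shift along the tool's x, y, z in cm, a list of three; "yaw": the turn about the tool's z in rad. A call has 1 to 8 rows; each row shifts and turns the commanded pose from where the row before left it, along the tool's axes as they then stand; what a row does not reach is not made up. A row lasts 1/10 s, in which the tool goes at most 50 mm and 8.59 degrees, less where a joint would pass 70% of its speed; a pose out of reach is approached as far as the arm can. A call with a gripper value outside its range is refused whole. The fingers move at their own pace and stop on an object; FORCE is the grip in N (left out, the last holds). Time passes only in rows, so rows that do not move let the fingers close. It gives the time, the measured TCP pose, the force, the opening and the grip force at its end, in the units of the state.
- manip.get_obs(): the state, without advancing time (a new reading comes with each control period).
- manip.camera(name): name is "scene" or "side" or "wrist"; returns the picture (480x640x3 uint8, blue, green, red); there is no depth.
- manip.calibration(name): a dict with "vfov" (degrees; the focal length in pixels is half the picture's height over the tangent of half this angle, whatever the lens; pixels are square), "cx", "cy" (the principal point, pixels), "camera_from_world" (4x4, takes a point from world to camera coordinates). Camera axes: x right, y down, z forward; pixel columns grow to the right and rows downward; lengths in m; the calibration is good to about 2 mm. A picture is of the moment at which its call begins: read the wrist's pose just before it. calibration takes no time and is no camera call; for the wrist camera it gives the pose at the moment of the call.
- manip.hand_in(): hands the job in; it is judged then, once.
Trained networks look in the newest picture that a camera, given by its name, has taken for a name from the list of things; names that differ only in an ending like _2 or _b are one class to them, and where a whole thing is asked for, a point or a joint stands for the part that bears it (a point fixed in the world has none). Each returns a list of dicts, best first, with "conf" (0 to 1); they miss things now and then, are a little off and sometimes report something else, mostly with a low value. They report only what shows in the picture. A call takes as long as a camera call.
- manip.masks_of(thing, camera): "region" (480x640 bool, what is visible of it) and "centre" ([column, row] in pixels, amid what is visible of it).
The state is a dict: "clock": time; "joint_pos": joint angles; "joint_velocities": joint speeds; "tau": joint torques, N m; "position": TCP position; "ee_rot": TCP orientation; "ft_force": force on the tool from outside, world axes, zero at the start; "torque": the same for the moment, N m; "grip_width": opening from 0.0 (shut) to 1.0 (fully open); "grasp_force": force on a finger pad.
Only numpy, scipy, OpenCV 4.12 (cv2) and the standard library are available. Lean on these libraries where they do the work, as an engineer would, in place of code of your own. Each camera call takes 0.05 s, during which the arm holds its last target. There are 200 camera calls.

## Task

Clear the file out of the tray so that it lies wholly on the grey felt mat, then swing the tray's brace out across the tray until it clicks home against its stop. Then fan all the white enamel tiles down the middle of the tray, lengthways and face up, overlapping like roof shingles: the first propped on the brace, each next one about 35 mm (20 to 50) further on, leaning on the one before with its foot on the tray floor at the far side. The enamel chips: hold the tiles with a light grip and never press hard on them, and leave everything else alone.

Things in the scene. Friction and masses are not known exactly. Their poses are not given: they have to be found in the camera images.
- tile0_c (a point): flat rectangular sample tile, white enamel on copper, 84 x 45 x 8 mm, 70 to 140 g; point at its centre (half-way up), x along the 84 mm length, z out of the enamelled face; all tiles are alike and lie face up; brittle, chips if the fingers squeeze or press it hard (stay below about 35 N per finger; a 20 N grip holds it)
- tile1_c (a point): another such tile, same description as tile0_c (absent in some runs)
- tile2_c (a point): another such tile, same description as tile0_c (absent in some runs)
- tile3_c (a point): another such tile, same description as tile0_c (absent in some runs)
- tile4_c (a point): another such tile, same description as tile0_c (absent in some runs)
- tile5_c (a point): another such tile, same description as tile0_c (absent in some runs)
- tray_floor (a point): dark wooden tray, 310 x 160 mm, fixed to the bench, open at both short ends, with 6 mm high, 8 mm wide rims along the long sides (140 mm between); point in the middle of the floor, on its upper face 4 mm above the bench; x along the tray from the brace end to the far end, y across to the left, z up
- brace (a joint): steel brace hinged on a vertical pin at x = -110, y = +74 mm in the tray_floor frame. 0 = folded over the +y rim, pointing along tray +x; swings clockwise from above to its stop at 1.571 rad, straight across the tray. Slightly stiff (under 1 N at the knob), stays where left; in the last 0.12 rad it rides over a sprung catch ball (a few N at the knob) that then holds it
- brace_hinge (a point): point on the hinge pin of the brace, at the height of the brace's upper face
- brace_knob (a point): upright black knob at the free end of the brace, 16 mm in diameter and 26 mm tall, 150 mm from the hinge; point at the knob's mid-height, which is 13 mm above the brace's upper face. The brace's bar is 10 mm wide and 6.5 mm thick, its upper face 17 mm above the tray floor
- file_grip (a point): hand file, 160 mm long: square-edged wooden handle 72 mm long, 20 wide, 18 high, then a dark steel blade 14 mm wide, 5 thick; 90 g. Point on the handle near its ferrule, half-way up (9 mm above what it lies on), about 20 mm from the balance point; x points to the blade tip, 105 mm from here; the butt is 55 mm behind
- file_tip (a point): tip of the file's blade
- file_butt (a point): butt end of the file's handle
- mat_top (a point): grey felt tool mat, 250 x 130 mm and 3 mm thick, fixed to the bench; point at the middle of its upper face, x along its 250 mm length
- wax: yellow block of wax among the tiles, 32 x 28 x 22 mm (leave alone; origin under its centre)
- block: steel block among the tiles, 34 x 34 x 26 mm (leave alone; origin under its centre)
- hammer: hammer lying beyond the tiles (leave alone)
- marker: marker pen, 130 mm, lying beyond the tray (leave alone)
- calliper: calliper, 200 mm, lying on the right (leave alone)
- jar: closed jar, 60 mm across, 70 mm tall, at the far left (leave alone)
- ringcone: dark wooden ring cone, 56 mm across, 100 mm tall, at the far right (leave alone)

How it is judged:
By the outcome, as a careful person would: the job done as asked, in the order asked, and still so for the second after the job is handed in, with the robot touching nothing.
Of tile0, tile1, tile2, tile3, tile4, tile5 only 4 to 6 are there at a start; the rules pass over those that are not, and their reading is None.
At some moment in a run one of file may be knocked a few centimetres aside while the robot is not near it.
Once in a run the grip may slacken for a moment while it holds something.
It also fails if it takes over 210 s, if anything falls off the work surface, if the arm or the gripper's body presses on something with over 40 N, if the wrist force passes 120 N, or if a joint passes its speed limit or range.

## Working session

There is one attempt and no reset: what is moved stays moved. The work goes in short steps, Python scripts to look and compute and a shell command to move; the robot and the scene stay as the last step left them, time stands still between calls to the robot, and variables do not carry over. Pictures are saved under pics/ and viewed, at most 14 in all, crops included, and the job is handed in when it is done.

```bash
ls; mkdir -p pics; cat > h.py <<'E'
from workcell import manip
import numpy as np, cv2
from scipy.spatial.transform import Rotation as R
def ray(cam,px,z,cal=None):
    c=cal or manip.calibration(cam); f=240/np.tan(np.radians(c["vfov"])/2)
    T=np.array(c["camera_from_world"]); d=T[:3,:3].T@np.array([(px[0]-c["cx"])/f,(px[1]-c["cy"])/f,1]); o=-T[:3,:3].T@T[:3,3]
    return o+d*(z-o[2])/d[2]
def proj(cam,p,cal=None):
    c=cal or manip.calibration(cam); f=240/np.tan(np.radians(c["vfov"])/2)
    T=np.array(c["camera_from_world"]); q=T[:3,:3]@np.array(p)+T[:3,3]
    return [c["cx"]+f*q[0]/q[2],c["cy"]+f*q[1]/q[2]]
def rect(cam,reg,z):
    # world minimal rect of a mask's outline at height z
    cs,_=cv2.findContours(reg.astype(np.uint8),cv2.RETR_EXTERNAL,cv2.CHAIN_APPROX_NONE)
    k=max(cs,key=cv2.contourArea)[:,0,:]; cal=manip.calibration(cam)
    w=np.array([ray(cam,p,z,cal)[:2] for p in k],np.float32)
    (c,s,a)=cv2.minAreaRect(w*1000); 
    if s[0]<s[1]: s=s[::-1]; a+=90
    return np.round(c,1),np.round(s,1),round((a+90)%180-90,1)
def st():
    o=manip.get_obs(); r=R.from_quat(o["ee_rot"]); m=r.as_matrix()
    print("t",round(o["clock"],2),"pos",np.round(np.array(o["position"])*1000,1),"x",np.round(m[:,0],3),"z",np.round(m[:,2],3),"w",round(o["grip_width"],3),"gf",np.round(o["grasp_force"],1),"F",np.round(o["ft_force"],1))
    return o
E
python3 - <<'E'
from h import *
st()
for c in["scene","side","wrist"]:
    im=manip.camera(c); cv2.imwrite(f"pics/a_{c}.png",im)
    k=manip.calibration(c); T=np.array(k["camera_from_world"]); print(c,k["vfov"],k["cx"],k["cy"],np.round(-T[:3,:3].T@T[:3,3],3),np.round(T[2,:3],2))
zs={"tile0_c":.008,"tray_floor":.004,"file_grip":.022,"brace":.021,"brace_knob":.034,"mat_top":.003,"wax":.022,"block":.026,"file_tip":.01,"file_butt":.015,"brace_hinge":.021}
for c in ["scene","side"]:
  for n,z in zs.items():
    for d in manip.masks_of(n,c):
        if d["conf"]>.3: print(c,n,round(d["conf"],2),np.round(d["centre"]),np.round(ray(c,d["centre"],z)*1000)[:2],d["region"].sum(),*rect(c,d["region"],z))
E
```

```text
pics
t 0.0 pos [145.9 607.4 303.1] x [-0.972  0.234 -0.   ] z [-0.    -0.001 -1.   ] w 1.005 gf 0.0 F [-0.6  0.   0.1]
scene 44.39775380839539 318.4404696686828 244.71716514877488 [1.337 0.342 1.454] [-0.47 -0.22 -0.86]
side 47.454965213923614 326.9378106443749 245.00249969196094 [0.39  0.765 0.907] [ 0.16 -0.66 -0.74]
wrist 64.05353216686211 317.8266374794648 239.7333396692169 [0.065 0.626 0.374] [ 0.32 -0.08 -0.95]
scene tile0_c 0.73 [323. 269.] [618.  22.] 442 [603.8  15.9] [87.7 46.6] 6.9
scene file_grip 0.82 [269. 210.] [ 511. -203.] 272 [ 515.3 -204. ] [162.4  20.7] -7.0
scene brace 0.61 [290. 219.] [ 515. -133.] 218 [ 499.6 -130.6] [169.   24.2] -2.0
scene brace 0.54 [401. 342.] [734. 295.] 552 [726.2 292. ] [78.7 59.4] 20.2
scene brace_knob 0.55 [294. 212.] [ 496. -129.] 215 [ 505.8 -124.2] [161.9  18.3] -2.7
scene mat_top 0.82 [469. 291.] [508. 412.] 3815 [493.4 406.9] [252.2 134.3] 5.2
scene wax 0.71 [400. 341.] [732. 293.] 579 [725.5 291.5] [81.9 59.5] 20.2
scene block 0.71 [395. 262.] [521. 197.] 191 [526.2 201.1] [45.8 38.5] -18.6
scene file_tip 0.66 [270. 207.] [ 493. -
[... 569 characters left out ...]
.] [ 507. -118.] 427 [ 504.  -124.6] [175.7  46.2] -11.2
side brace 0.68 [207. 354.] [736. 289.] 1266 [738.  286.6] [100.   61.1] -46.5
side brace_knob 0.58 [362. 223.] [ 512. -100.] 418 [ 501.7 -111.4] [171.8  45.5] -11.2
side mat_top 0.65 [315. 441.] [503. 399.] 10359 [492.1 404.4] [256.  132.2] 7.6
side wax 0.63 [340. 286.] [525.  80.] 230 [521.8  84.6] [39.  30.9] -77.9
side block 0.85 [333. 339.] [513. 209.] 434 [516.7 209.1] [47.3 42.7] 66.8
side file_tip 0.59 [381. 199.] [ 486. -212.] 528 [ 510.3 -209.7] [161.5  38.7] -5.9
side file_butt 0.7 [308. 264.] [607.  28.] 694 [600.2  25.4] [84.3 50.3] 7.7
side brace_hinge 0.59 [365. 221.] [ 508. -119.] 416 [ 504.8 -125.4] [171.3  42.2] -11.5
```

```bash
python3 - <<'E'
import cv2
im=cv2.imread("pics/a_side.png"); cv2.imwrite("pics/b_side.png",cv2.resize(im[130:480,100:567],(800,600),interpolation=cv2.INTER_CUBIC))
im=cv2.imread("pics/a_scene.png"); cv2.imwrite("pics/b_scene.png",cv2.resize(im[150:390,200:520],(800,600),interpolation=cv2.INTER_CUBIC))
E
```

```text
(no output)
```

View pics/b_side.png

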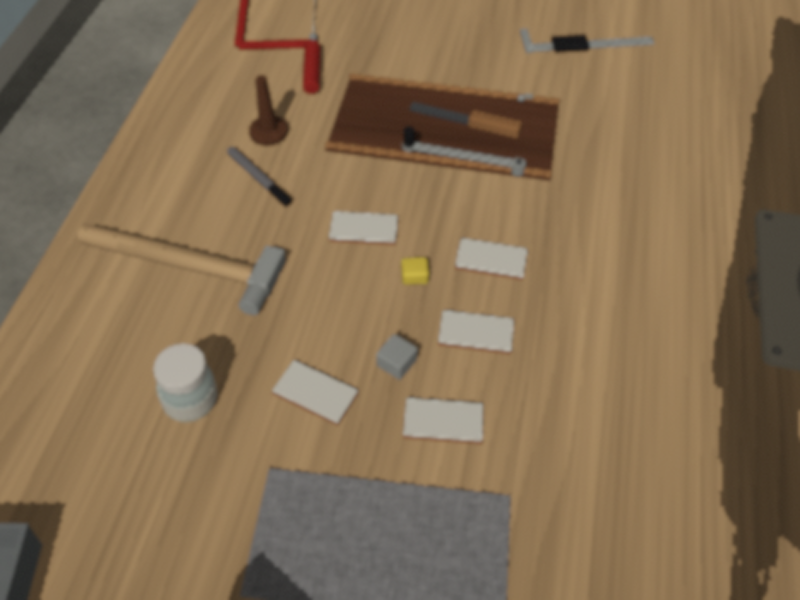

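View pics/b_scene.png

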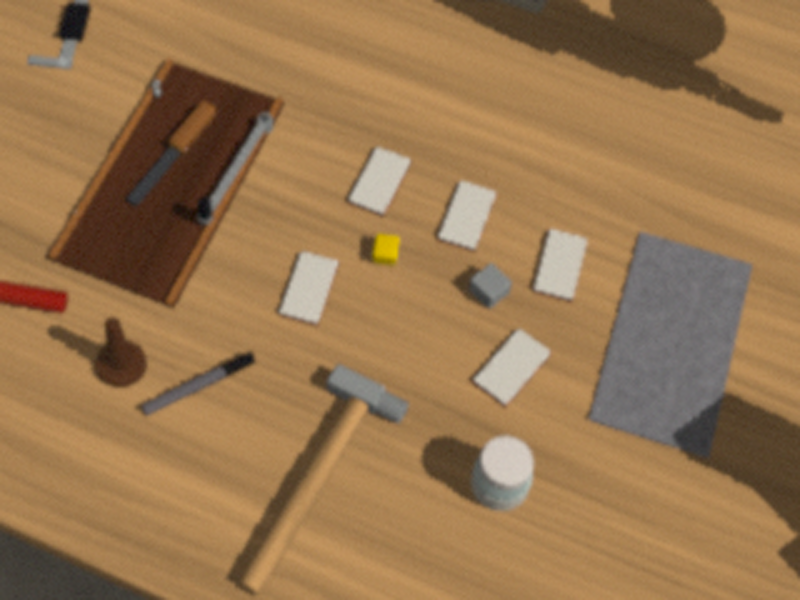

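The crops show five white tiles (side crop at 363,227; 491,258; 477,331; 315,390; 443,420), the file in the tray (465,120) with its blade to the far end, the brace folded along the +y rim (hinge 518,163, knob 410,137), and the mat at the bottom.

```bash
python3 - <<'E'
from h import *
for c in ["scene","side"]:
    im=cv2.imread(f"pics/a_{c}.png"); hsv=cv2.cvtColor(im,cv2.COLOR_BGR2HSV)
    m=((hsv[...,2]>165)&(hsv[...,1]<45)).astype(np.uint8)
    n,l,s,ce=cv2.connectedComponentsWithStats(m)
    for i in range(1,n):
        if s[i,4]>150: print(c,"white",np.round(ce[i]),s[i,4],*rect(c,l==i,.008))
# tray + wooden rims by mask union: reproject corner points from crops
S=lambda p:(p[0]/800*467+100,p[1]/600*350+130)
C=lambda p:(p[0]*.4+200,p[1]*.4+150)
for nm,z,s,c in [("tray near-left(hinge end)",.010,(551,177),(282,102)),("tray far-left",.010,(328,151),(172,303)),("far-right",.010,(349,77),(51,256)),("near-right",.010,(558,99),(167,62)),
  ("hinge",.021,(518,163),(265,119)),("knobtop",.047,(408,130),(202,205)),("file butt",.022,(520,124),(210,106)),("file tip",.009,(412,105),(132,202)),("ferrule",.02,(471,118),(175,147)),("catchpost",.015,(524,97),(156,87))]:
    print(nm,np.round(ray("side",S(s),z)*1000),np.round(ray("scene",C(c),z)*1000))
E
```

```text
scene white [75. 60.] 19108 [  208.7 -1050.9] [887.6 641.9] 40.5
scene white [132. 177.] 520 [ 562.2 -678.3] [141.  116.8] -90.0
scene white [352. 222.] 332 [437.7  30.8] [81.3 42.2] -1.0
scene white [387. 235.] 345 [438.9 141.4] [81.1 41.6] 3.9
scene white [424. 255.] 361 [456.  261.7] [80.4 41.1] 7.4
scene white [323. 265.] 378 [603.5  15.2] [81.  41.7] 7.7
scene white [404. 296.] 414 [599.8 257.3] [80.7 41.8] -15.6
scene white [403. 335.] 337 [706.4 295.8] [62.6 52.9] 76.9
side white [483.  40.] 424 [  276.1 -1079.6] [192.4 104.4] 86.7
side white [311. 262.] 554 [602.5  15.5] [80.9 45.9] 7.8
side white [386. 280.] 610 [436.2  31.6] [80.1 43.4] 0.0
side white [378. 323.] 732 [437.7 143. ] [81.1 43.3] 3.7
side white [203. 344.] 578 [756.8 260.6] [55.5 54. ] -32.9
side white [283. 358.] 829 [598.9 258.6] [80.3 41.8] -15.5
side white [358. 375.] 894 [453.5 263.4] [79.9 43. ] 7.8
tray near-left(hinge end) [ 377. -118.   10.] [ 387. -119.   10.]
tray far-left [ 680. -104.   10.] [ 689. -113.   10.]
far-right [ 690. -261.   10.] [ 693. -265.   10.]
near-right [ 384. -276.   10.] [ 391. -274.   10.]
hinge [ 423. -124.   21.] [ 425. -124.   21.]
knobtop [ 574. -129.   47.] [ 579. -128.   47.]
file butt [ 430. -199.   22.] [ 436. -191.   22.]
file tip [ 587. -221.    9.] [ 589. -217.    9.]
ferrule [ 498. -199.   20.] [ 506. -203.   20.]
catchpost [ 432. -264.   15.] [ 434. -266.   15.]
```

```bash
cat >> h.py <<'E'
def plan(x,y,z,th,o=None):
    "mm, deg of thing: print yaw and slide (cm, in the yawed tool frame) from here"
    o=o or st(); m=R.from_quat(o["ee_rot"]).as_matrix()
    phi=np.arctan2(m[1,0],m[0,0]); d=(np.radians(th)-phi+np.pi/2)%np.pi-np.pi/2
    f=phi+d; D=np.array([x,y,z])/10-np.array(o["position"])*100
    print("-> yaw",round(-d,3),"slide",np.round([D[0]*np.cos(f)+D[1]*np.sin(f),D[0]*np.sin(f)-D[1]*np.cos(f),-D[2]],2))
E
python3 -m jog '[{"grip":0.2,"slide":[-4,-2,0],"yaw":-0.12},{"grip":0.2,"slide":[-4,-3,0],"yaw":-0.116},{"grip":0.2,"slide":[-4,-3,0],"yaw":0},{"grip":0.2,"slide":[-4,-3,0],"yaw":0},{"grip":0.2,"slide":[-4,-3,0],"yaw":0},{"grip":0.2,"slide":[-4,-3,0],"yaw":0},{"grip":0.2,"slide":[-4,-3,0],"yaw":0},{"grip":0.2,"slide":[-4,-3,0],"yaw":0}]' 20
python3 -c "
from h import *
plan(486,-203,150,-8)"
```

```text
clock: 2.05
position: [0.4579, 0.3631, 0.3043]
ee_rot: [-0.0, 1.0, 0.0, 0.0]
ft_force: [0.6, 0.8, -0.6]
grip_width: 0.398
grasp_force: 0.0
t 2.05 pos [457.9 363.1 304.3] x [-1. -0. -0.] z [ 0.     0.001 -1.   ] w 0.398 gf 0.0 F [ 0.6  0.8 -0.6]
-> yaw 0.14 slide [-10.66 -55.67  15.43]
```

```bash
python3 -m jog '[{"grip":0,"slide":[0,-2,0],"yaw":0.14},{"grip":0,"slide":[-1,-4,0],"yaw":0},{"grip":0,"slide":[-1,-5,0],"yaw":0},{"grip":0,"slide":[-1,-5,1],"yaw":0},{"grip":0,"slide":[-1,-5,1],"yaw":0},{"grip":0,"slide":[-1,-5,1],"yaw":0},{"grip":0,"slide":[-1,-5,1],"yaw":0},{"grip":0,"slide":[-1,-5,1],"yaw":0}]'
python3 -m jog '[{"grip":0,"slide":[-1,-5,1],"yaw":0},{"grip":0,"slide":[-1,-5,1],"yaw":0},{"grip":0,"slide":[-1,-5,1],"yaw":0},{"grip":0,"slide":[-1,-3,0],"yaw":0},{"grip":0,"slide":[0,0,0],"yaw":0},{"grip":0,"slide":[0,0,0],"yaw":0}]'
python3 - <<'E'
from h import *
plan(486,-203,85,-8)
cv2.imwrite("pics/c_w.png",manip.camera("wrist")); 
for c in ["wrist","side"]:
  if c=="side":manip.camera(c)
  for n,z in [("file_grip",.015),("tray_floor",.004)]:
    for d in manip.masks_of(n,c):
        if d["conf"]>.3: print(c,n,round(d["conf"],2),np.round(d["centre"]),np.round(ray(c,d["centre"],z)*1000)[:2],*rect(c,d["region"],z))
E
```

```text
clock: 2.85
position: [0.4776, 0.0068, 0.2558]
ee_rot: [0.07, 0.998, 0.0, 0.0]
ft_force: [1.3, 0.8, -0.0]
grip_width: 0.5
grasp_force: 0.0
clock: 3.45
position: [0.492, -0.1698, 0.2268]
ee_rot: [0.071, 0.998, -0.0, -0.0]
ft_force: [-0.3, 0.0, -0.7]
grip_width: 0.497
grasp_force: 0.0
t 3.45 pos [ 492.  -169.8  226.8] x [-0.99   0.141  0.   ] z [-0. -0. -1.] w 0.497 gf 0.0 F [-0.3  0.  -0.7]
-> yaw -0.002 slide [ 0.13 -3.38 14.18]
wrist file_grip 0.77 [277. 222.] [ 487. -199.] [ 507.8 -205.4] [158.4  21.6] -8.3
wrist tray_floor 0.63 [298. 213.] [ 485. -183.] [ 535.5 -191.4] [311.6 165.9] 1.6
side file_grip 0.69 [361. 221.] [ 519. -125.] [ 501.5 -142.8] [175.  49.] -1.8
side file_grip 0.59 [378. 202.] [ 490. -196.] [ 509.3 -205.3] [158.6  38.6] -6.7
side file_grip 0.32 [207. 356.] [738. 289.] [740.6 282.5] [103.1  62. ] -52.6
side tray_floor 0.96 [356. 208.] [ 539. -177.] [ 537.  -195.3] [312.2 172.4] 1.7
```

View pics/c_w.png

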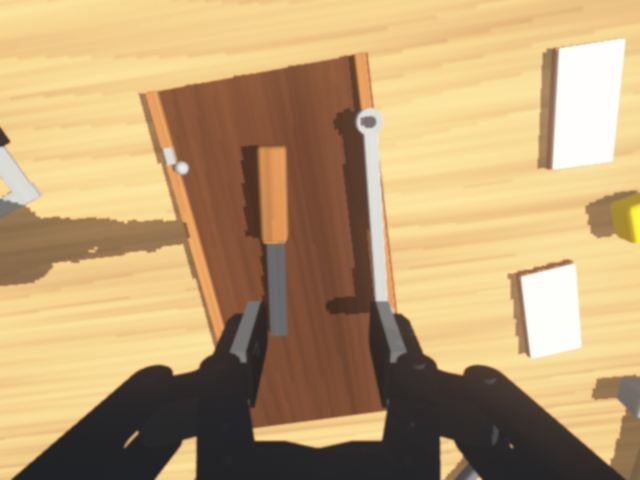

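The wrist view shows the file (butt 272,148, tip 279,335), the brace hinge (369,121), and the stop (169,155) with the catch ball (181,168).

```bash
python3 - <<'E'
from h import *
for n,p,z in [("butt",(272,148),.022),("ferrule",(275,242),.015),("tip",(279,335),.009),("hinge",(369,121),.021),("ball",(181,168),.015),("stop",(169,155),.015),("nr",(142,94),.010),("nl",(366,54),.010),("fl",(397,408),.004)]: print(n,np.round(ray("wrist",p,z)*1000,1))
E
python3 -m jog '[{"grip":0,"slide":[0.1,-3.4,2],"yaw":0},{"grip":0,"slide":[0,0,3],"yaw":0},{"grip":0,"slide":[0,0,3],"yaw":0},{"grip":0,"slide":[0,0,3],"yaw":0},{"grip":0,"slide":[0,0,2],"yaw":0},{"grip":0,"slide":[0,0,1],"yaw":0},{"grip":0,"slide":[0,0,0.3],"yaw":0},{"grip":0,"slide":[0,0,0],"yaw":0}]' 35
```

```text
butt [ 431.8 -192.9   22. ]
ferrule [ 503.3 -204.    15. ]
tip [ 590.3 -216.4    9. ]
hinge [ 423.1 -123.6   21. ]
ball [ 437.3 -262.2   15. ]
stop [ 427.  -268.4   15. ]
nr [ 383.9 -278.1   10. ]
nl [ 380.  -120.2   10. ]
fl [ 688.3 -119.6    4. ]
clock: 4.55
position: [0.4867, -0.2028, 0.0844]
ee_rot: [0.07, 0.998, -0.0, 0.0]
ft_force: [0.2, 0.2, 0.9]
grip_width: 0.498
grasp_force: 0.0
```

```bash
python3 -m jog '[{"grip":0,"slide":[0,0.1,0.5],"yaw":0},{"grip":0.5,"slide":[0,0,0],"yaw":0},{"grip":1,"slide":[0,0,0],"yaw":0},{"grip":1,"slide":[0,0,0],"yaw":0},{"grip":1,"slide":[0,0,0],"yaw":0},{"grip":1,"slide":[0,0,0],"yaw":0},{"grip":1,"slide":[0,0,0],"yaw":0}]' 35
python3 -m jog '[{"grip":1,"slide":[0,0,-1],"yaw":0},{"grip":1,"slide":[0,0,-2],"yaw":0},{"grip":1,"slide":[0,0,-3],"yaw":0},{"grip":1,"slide":[0,0,-3],"yaw":0},{"grip":1,"slide":[0,0,-2],"yaw":0},{"grip":1,"slide":[0,0,0],"yaw":0}]'
python3 -c "
from h import *
plan(468,403,95,6)"
```

```text
clock: 5.25
position: [0.4868, -0.2019, 0.0794]
ee_rot: [0.07, 0.998, 0.0, 0.0]
ft_force: [-1.5, 0.7, 5.8]
grip_width: 0.222
grasp_force: 35.8
clock: 5.85
position: [0.4875, -0.2025, 0.192]
ee_rot: [0.07, 0.998, -0.0, 0.002]
ft_force: [-0.0, -1.3, -1.6]
grip_width: 0.224
grasp_force: 35.1
t 5.85 pos [ 487.5 -202.5  192. ] x [-0.99   0.14  -0.005] z [ 0.005 -0.    -1.   ] w 0.224 gf 35.1 F [-0.  -1.3 -1.6]
-> yaw -0.245 slide [-4.39 60.42  9.7 ]
```

```bash
python3 -m jog '[{"grip":1,"slide":[0,2,0],"yaw":-0.12},{"grip":1,"slide":[0,3,0],"yaw":-0.125},{"grip":1,"slide":[-0.5,5,0],"yaw":0},{"grip":1,"slide":[-0.5,5,0],"yaw":0},{"grip":1,"slide":[-0.5,5,0],"yaw":0},{"grip":1,"slide":[-0.5,5,0],"yaw":0},{"grip":1,"slide":[-0.5,5,0],"yaw":0},{"grip":1,"slide":[-0.5,5,0],"yaw":0}]'
python3 -m jog '[{"grip":1,"slide":[-0.5,5,0],"yaw":0},{"grip":1,"slide":[-0.5,5,0],"yaw":0},{"grip":1,"slide":[-0.5,5,0],"yaw":0},{"grip":1,"slide":[0,5,0],"yaw":0},{"grip":1,"slide":[0,3,0],"yaw":0},{"grip":1,"slide":[0,1.5,0],"yaw":0},{"grip":1,"slide":[0,0,0],"yaw":0},{"grip":1,"slide":[0,0,0],"yaw":0}]'
python3 -c "
from h import *
plan(468,403,80,6)
manip.camera('side')
for n,z in [('file_grip',.1),('mat_top',.003)]:
  for d in manip.masks_of(n,'side'):
    if d['conf']>.3: print(n,round(d['conf'],2),np.round(d['centre']),*rect('side',d['region'],z))
"
```

```text
clock: 6.65
position: [0.4873, 0.1497, 0.1884]
ee_rot: [-0.053, 0.999, -0.0, -0.0]
ft_force: [1.6, -0.0, -1.5]
grip_width: 0.223
grasp_force: 35.0
clock: 7.45
position: [0.478, 0.3905, 0.1884]
ee_rot: [-0.052, 0.999, -0.001, -0.0]
ft_force: [0.7, -0.4, -1.1]
grip_width: 0.225
grasp_force: 35.0
t 7.45 pos [478.  390.5 188.4] x [-0.995 -0.103  0.   ] z [-0.    -0.002 -1.   ] w 0.225 gf 35.0 F [ 0.7 -0.4 -1.1]
-> yaw -0.001 slide [ 0.86  1.35 10.84]
file_grip 0.57 [315. 408.] [541.1 388.9] [88.2 18.1] 5.8
mat_top 0.64 [315. 444.] [491.1 408.3] [251.9 131.7] 5.9
```

```bash
python3 -m jog '[{"grip":1,"slide":[0.9,1.4,2],"yaw":0},{"grip":1,"slide":[0,0,3],"yaw":0},{"grip":1,"slide":[0,0,3],"yaw":0},{"grip":1,"slide":[0,0,1.5],"yaw":0},{"grip":1,"slide":[0,0,0.9],"yaw":0},{"grip":1,"slide":[0,0,0.5],"yaw":0},{"grip":1,"slide":[0,0,0],"yaw":0}]'
python3 -m jog '[{"grip":0.3,"slide":[0,0,0],"yaw":0},{"grip":0,"slide":[0,0,0],"yaw":0},{"grip":0,"slide":[0,0,0],"yaw":0},{"grip":0,"slide":[0,0,-2],"yaw":0},{"grip":0,"slide":[0,0,-4],"yaw":0},{"grip":0,"slide":[0,0,-4],"yaw":0},{"grip":0,"slide":[0,-3,-2],"yaw":0},{"grip":0,"slide":[0,-4,0],"yaw":0}]' 20
python3 -c "
from h import *
plan(560,-128,170,2)
manip.camera('side')
for n,z in [('file_grip',.015),('mat_top',.003)]:
  for d in manip.masks_of(n,'side'):
    if d['conf']>.3: print(n,round(d['conf'],2),np.round(d['centre']),*rect('side',d['region'],z))
"
```

```text
clock: 8.3
position: [0.4674, 0.4053, 0.0803]
ee_rot: [-0.052, 0.999, 0.0, 0.0]
ft_force: [0.9, 0.0, -1.7]
grip_width: 0.223
grasp_force: 35.0
clock: 9.1
position: [0.475, 0.3378, 0.204]
ee_rot: [-0.054, 0.999, 0.003, 0.003]
ft_force: [1.3, -1.0, -0.3]
grip_width: 0.497
grasp_force: 0.0
t 9.1 pos [475.  337.8 204. ] x [-0.994 -0.108 -0.005] z [ 0.005  0.005 -1.   ] w 0.497 gf 0.0 F [ 1.3 -1.  -0.3]
-> yaw 0.074 slide [ -6.87 -46.85   3.4 ]
file_grip 0.62 [329. 448.] [489.9 408.2] [160.2  25.1] 4.9
mat_top 0.89 [313. 448.] [490.5 408.1] [250.3 130.9] 5.7
mat_top 0.62 [330. 449.] [491.3 402.8] [161.8  27. ] 4.5
```

```bash
python3 -m jog '[{"grip":0,"slide":[-1,-3,0],"yaw":0.074},{"grip":0,"slide":[-1,-5,0],"yaw":0},{"grip":0,"slide":[-1,-5,0],"yaw":0},{"grip":0,"slide":[-1,-5,0],"yaw":0},{"grip":0,"slide":[-1,-5,0],"yaw":0},{"grip":0,"slide":[-1,-5,0],"yaw":0},{"grip":0,"slide":[-1,-5,0],"yaw":0},{"grip":0,"slide":[0,-5,0],"yaw":0}]' 20
python3 -m jog '[{"grip":0,"slide":[0,-4,1],"yaw":0},{"grip":0,"slide":[0,-1,0],"yaw":0},{"grip":0,"slide":[0,0,0],"yaw":0},{"grip":0,"slide":[0,0,0],"yaw":0}]'
python3 - <<'E'
from h import *
plan(575,-126,105,2)
ims=[manip.camera(c) for c in("wrist","side")]
cv2.imwrite("pics/d_ws.png",np.hstack([cv2.resize(ims[0],(400,300)),cv2.resize(ims[1][150:330,280:520],(400,300),interpolation=cv2.INTER_CUBIC)]))
E
```

```text
clock: 10.05
position: [0.5579, -0.0363, 0.2]
ee_rot: [-0.016, 1.0, 0.0, 0.0]
ft_force: [1.1, 0.4, 1.1]
grip_width: 0.498
grasp_force: 0.0
clock: 10.45
position: [0.5589, -0.0832, 0.1899]
ee_rot: [-0.016, 1.0, 0.0, -0.0]
ft_force: [-0.4, 0.5, -0.2]
grip_width: 0.499
grasp_force: 0.0
t 10.45 pos [558.9 -83.2 189.9] x [-0.999 -0.033 -0.   ] z [-0.     0.001 -1.   ] w 0.499 gf 0.0 F [-0.4  0.5 -0.2]
-> yaw -0.002 slide [-1.46 -4.33  8.49]
```

View pics/d_ws.png

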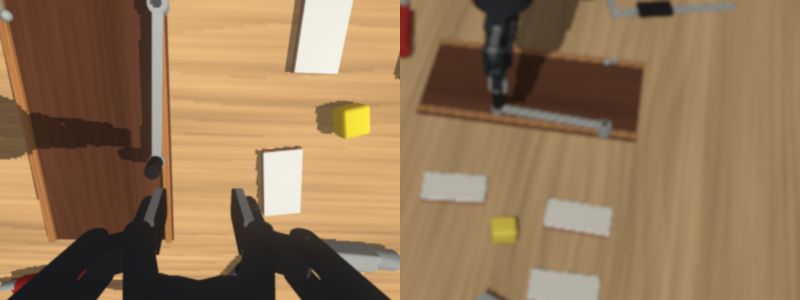

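The wrist half shows the knob top at about (153,169) of the half-picture and the hinge at (157,4); the brace is nearly along the rim.

```bash
python3 - <<'E'
from h import *
print(np.round(ray("wrist",(153*1.6,169*1.6),.047)*1000,1),np.round(ray("wrist",(157*1.6,4*1.6),.021)*1000,1))
E
python3 -m jog '[{"grip":0,"slide":[-0.7,-2.2,0],"yaw":0},{"grip":0,"slide":[-0.7,-2.1,2],"yaw":0},{"grip":0,"slide":[0,0,2],"yaw":0},{"grip":0,"slide":[0,0,0],"yaw":0}]'
```

```text
[ 570.2 -127.1   47. ] [ 424.7 -124.3   21. ]
clock: 10.95
position: [0.5729, -0.1261, 0.1475]
ee_rot: [-0.016, 1.0, 0.0, -0.002]
ft_force: [-0.4, 0.4, -0.5]
grip_width: 0.501
grasp_force: 0.0
```

```bash
python3 -m jog '[{"grip":0,"slide":[0,-0.1,2],"yaw":0},{"grip":0,"slide":[0,0,2],"yaw":0},{"grip":0,"slide":[0,0,0.6],"yaw":0},{"grip":0.5,"slide":[0,0,0],"yaw":0},{"grip":1,"slide":[0,0,0],"yaw":0},{"grip":1,"slide":[0,0,0],"yaw":0},{"grip":1,"slide":[0,0,0],"yaw":0},{"grip":1,"slide":[0,0,0],"yaw":0}]' 20
python3 -m jog '[{"grip":1,"slide":[0.1,-1.8,0],"yaw":0.12},{"grip":1,"slide":[0.1,-1.8,0],"yaw":0.12},{"grip":1,"slide":[0.1,-1.8,0],"yaw":0.12},{"grip":1,"slide":[0.1,-1.8,0],"yaw":0.12},{"grip":1,"slide":[0,0,0],"yaw":0}]'
```

```text
clock: 11.75
position: [0.5745, -0.1287, 0.1049]
ee_rot: [-0.016, 1.0, 0.0, 0.001]
ft_force: [-1.1, 1.1, 5.9]
grip_width: 0.173
grasp_force: 21.2
clock: 12.25
position: [0.5557, -0.2002, 0.104]
ee_rot: [0.226, 0.974, 0.001, -0.004]
ft_force: [-14.8, 9.6, 18.4]
grip_width: 0.177
grasp_force: 22.5
```

```bash
python3 -m jog '[{"grip":0.58,"slide":[0,0,0],"yaw":0},{"grip":0.58,"slide":[0,0,0],"yaw":0},{"grip":0.58,"slide":[0,0,0],"yaw":0}]' 20
python3 -m jog '[{"grip":0.58,"slide":[0.2,-1.8,0],"yaw":0.12},{"grip":0.58,"slide":[0.1,-1.8,0],"yaw":0.12},{"grip":0.58,"slide":[0.1,-1.8,0],"yaw":0.12},{"grip":0.58,"slide":[0,0,0],"yaw":0}]'
```

```text
clock: 12.55
position: [0.5596, -0.1987, 0.1039]
ee_rot: [0.222, 0.975, -0.0, 0.0]
ft_force: [-0.8, 0.2, 0.8]
grip_width: 0.21
grasp_force: 0.2
clock: 12.95
position: [0.5255, -0.244, 0.1039]
ee_rot: [0.396, 0.918, -0.001, -0.0]
ft_force: [0.9, -0.6, 0.8]
grip_width: 0.208
grasp_force: 0.0
```

```bash
python3 -m jog '[{"grip":0.58,"slide":[0.5,-1.8,0],"yaw":0.12},{"grip":0.58,"slide":[0.2,-1.8,0],"yaw":0.12},{"grip":0.58,"slide":[0.1,-1.8,0],"yaw":0.12},{"grip":0.58,"slide":[0.1,-1.8,0],"yaw":0.12},{"grip":0.58,"slide":[0,0,0],"yaw":0}]'
python3 -c "
from h import *
o=st();p=np.array(o['position'])[:2]*1000-[424,-124];print(np.hypot(*p),np.degrees(np.arctan2(p[1],p[0])))"
```

```text
clock: 13.45
position: [0.4608, -0.2745, 0.1038]
ee_rot: [0.601, 0.799, -0.0, -0.0]
ft_force: [0.1, -0.1, -0.4]
grip_width: 0.213
grasp_force: 0.0
t 13.45 pos [ 460.8 -274.5  103.8] x [-0.277  0.961  0.   ] z [-0.001  0.    -1.   ] w 0.213 gf 0.0 F [ 0.1 -0.1 -0.4]
154.90584033403888 -76.25646372927524
```

```bash
python3 -m jog '[{"grip":0.58,"slide":[0.2,-1.0,0],"yaw":0.07},{"grip":0.58,"slide":[0.1,-1.0,0],"yaw":0.07},{"grip":0.58,"slide":[0,-0.5,0],"yaw":0.07},{"grip":0.58,"slide":[0,-0.4,0],"yaw":0.04},{"grip":0.58,"slide":[0,-0.3,0],"yaw":0},{"grip":0.58,"slide":[0,0,0],"yaw":0}]'
python3 -c "
from h import *
o=st();p=np.array(o['position'])[:2]*1000-[424,-124];print(np.hypot(*p),np.degrees(np.arctan2(p[1],p[0])))"
```

```text
clock: 14.05
position: [0.4304, -0.2767, 0.1039]
ee_rot: [0.694, 0.72, 0.0, 0.0]
ft_force: [0.3, 0.1, -0.5]
grip_width: 0.211
grasp_force: 0.0
t 14.05 pos [ 430.4 -276.7  103.9] x [-0.037  0.999  0.   ] z [ 0.  0. -1.] w 0.211 gf 0.0 F [ 0.3  0.1 -0.5]
152.86041134885724 -87.58426964744666
```

```bash
python3 -m jog '[{"grip":0.58,"slide":[0,-0.2,0],"yaw":0},{"grip":0.58,"slide":[0,-0.2,0],"yaw":0},{"grip":0.58,"slide":[0,0,0],"yaw":0}]'; python3 -m jog '[{"grip":0.58,"slide":[0,-0.2,0],"yaw":0},{"grip":0.58,"slide":[0,-0.1,0],"yaw":0},{"grip":0.58,"slide":[0,0,0],"yaw":0}]'
```

```text
clock: 14.35
position: [0.4257, -0.2773, 0.1039]
ee_rot: [0.695, 0.719, 0.0, -0.0]
ft_force: [0.2, -0.6, -0.1]
grip_width: 0.208
grasp_force: 0.0
clock: 14.65
position: [0.4247, -0.2772, 0.1043]
ee_rot: [0.695, 0.719, 0.001, 0.002]
ft_force: [9.4, -1.2, -5.5]
grip_width: 0.21
grasp_force: 4.7
```

```bash
python3 -m jog '[{"grip":0.58,"slide":[0,-0.2,0],"yaw":0},{"grip":0.58,"slide":[0,0,0],"yaw":0},{"grip":0.58,"slide":[0,0,0],"yaw":0}]'; python3 -m jog '[{"grip":0.58,"slide":[0,0.5,0],"yaw":0},{"grip":0.5,"slide":[0,0,0],"yaw":0},{"grip":0.2,"slide":[0,0,-3],"yaw":0},{"grip":0.2,"slide":[0,0,-5],"yaw":0},{"grip":0.2,"slide":[-3,0,-2],"yaw":0},{"grip":0.2,"slide":[-4,0,0],"yaw":0},{"grip":0.2,"slide":[-4,0,0],"yaw":0},{"grip":0.2,"slide":[0,0,0],"yaw":0}]'
python3 - <<'E'
from h import *
st()
cv2.imwrite("pics/e_w.png",manip.camera("wrist")); im=manip.camera("side")
cv2.imwrite("pics/e_s.png",cv2.resize(im[170:290,300:460],(800,600),interpolation=cv2.INTER_CUBIC))
E
```

```text
clock: 14.95
position: [0.4242, -0.2771, 0.1046]
ee_rot: [0.695, 0.719, 0.002, 0.003]
ft_force: [14.7, -0.9, -9.1]
grip_width: 0.212
grasp_force: 7.7
clock: 15.75
position: [0.4263, -0.3927, 0.204]
ee_rot: [0.698, 0.716, -0.002, 0.001]
ft_force: [-0.9, -1.0, 0.2]
grip_width: 0.4
grasp_force: 0.0
t 15.75 pos [ 426.3 -392.7  204. ] x [-0.025  1.    -0.003] z [-0.002 -0.003 -1.   ] w 0.4 gf 0.0 F [-0.9 -1.   0.2]
```

View pics/e_w.png

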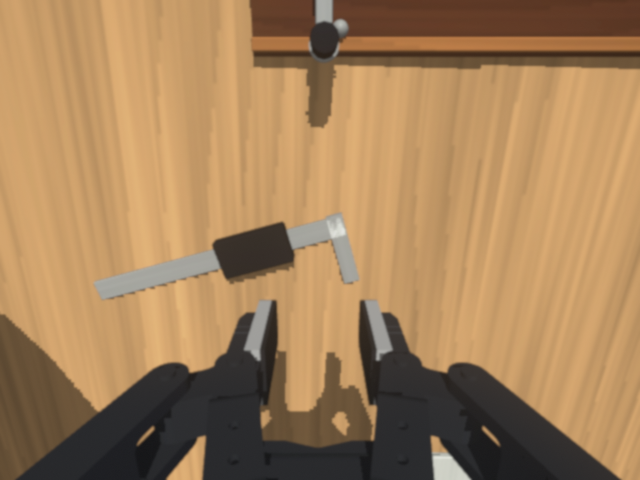

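The brace lies straight across (knob 323,40), past the catch ball (341,27) and against its stop; pushing with 15 N no longer moves it. Next, the tiles.

```bash
python3 - <<'E'
from h import *
print(np.round(ray("wrist",(324,8),.021)*1000,1))
E
python3 -m jog '[{"grip":-0.3,"slide":[1,0,0],"yaw":-0.14},{"grip":-0.3,"slide":[2,0,0],"yaw":-0.14},{"grip":-0.3,"slide":[2,0,0],"yaw":-0.14},{"grip":-0.3,"slide":[2,0,0],"yaw":-0.14},{"grip":-0.3,"slide":[2,0,0],"yaw":-0.14},{"grip":-0.3,"slide":[2,0,0],"yaw":-0.14},{"grip":-0.3,"slide":[2,0,0],"yaw":-0.14},{"grip":-0.3,"slide":[1,0,0],"yaw":-0.14}]' 20
python3 -m jog '[{"grip":-0.3,"slide":[0,1,0],"yaw":-0.14},{"grip":-0.3,"slide":[0,2,0],"yaw":-0.14},{"grip":-0.3,"slide":[0,3,0],"yaw":-0.14},{"grip":-0.3,"slide":[0,4,0],"yaw":0},{"grip":-0.3,"slide":[0,4,0],"yaw":0},{"grip":-0.3,"slide":[0,4,0],"yaw":0},{"grip":-0.3,"slide":[0,4,0],"yaw":0},{"grip":-0.3,"slide":[0,4,0],"yaw":0}]'
python3 -c "
from h import *
plan(437,31,120,-0.5)"
```

```text
[ 427.6 -250.7   21. ]
clock: 16.65
position: [0.3614, -0.2685, 0.2034]
ee_rot: [0.204, 0.979, 0.001, -0.0]
ft_force: [-0.2, -0.8, -0.0]
grip_width: 0.645
grasp_force: 0.0
clock: 17.45
position: [0.3748, -0.0105, 0.2039]
ee_rot: [-0.002, 1.0, 0.0, 0.0]
ft_force: [0.8, 0.0, -0.1]
grip_width: 0.651
grasp_force: 0.0
t 17.45 pos [374.8 -10.5 203.9] x [-1.    -0.003 -0.   ] z [ 0.     0.001 -1.   ] w 0.651 gf 0.0 F [ 0.8  0.  -0.1]
-> yaw 0.012 slide [-6.18  4.2   8.39]
```

```bash
python3 -m jog '[{"grip":-0.3,"slide":[-2,1.4,1],"yaw":0.012},{"grip":-0.3,"slide":[-2,1.4,2],"yaw":0},{"grip":-0.3,"slide":[-2.2,1.4,3],"yaw":0},{"grip":-0.3,"slide":[0,0,3],"yaw":0},{"grip":-0.3,"slide":[0,0,2],"yaw":0},{"grip":-0.3,"slide":[0,0,1],"yaw":0},{"grip":-0.3,"slide":[0,0,0.7],"yaw":0},{"grip":-0.3,"slide":[0,0,0],"yaw":0}]'
python3 - <<'E'
from h import *
o=plan(437,31,74,-.5)
cv2.imwrite("pics/f_w.png",manip.camera("wrist"))
E
```

```text
clock: 18.25
position: [0.4378, 0.029, 0.0769]
ee_rot: [0.005, 1.0, 0.0, -0.0]
ft_force: [-0.3, -0.2, 0.2]
grip_width: 0.652
grasp_force: 0.0
t 18.25 pos [437.8  29.   76.9] x [-1.    0.01  0.  ] z [-0.  0. -1.] w 0.652 gf 0.0 F [-0.3 -0.2  0.2]
-> yaw -0.001 slide [0.08 0.2  0.29]
```

View pics/f_w.png

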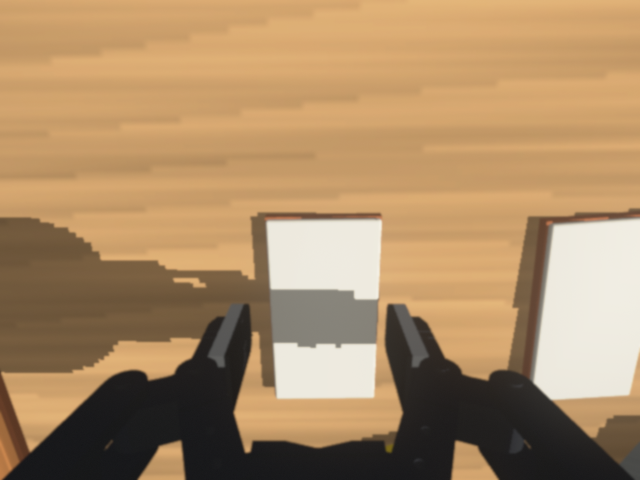

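The tile (268–380, 218–398) sits between the open fingers, about 2 mm toward +y. I'll lower and feel for the bench.

```bash
for i in 1; do python3 -m jog '[{"grip":-0.3,"slide":[0,0.2,0.3],"yaw":0},{"grip":-0.3,"slide":[0,0,0],"yaw":0}]' | grep -E "posi|ft_"; python3 -m jog '[{"grip":-0.3,"slide":[0,0,0.2],"yaw":0},{"grip":-0.3,"slide":[0,0,0],"yaw":0}]'| grep -E "posi|ft_"; python3 -m jog '[{"grip":-0.3,"slide":[0,0,0.1],"yaw":0},{"grip":-0.3,"slide":[0,0,0],"yaw":0}]'| grep -E "posi|ft_"; done
python3 -m jog '[{"grip":0,"slide":[0,0,0],"yaw":0},{"grip":0.5,"slide":[0,0,0],"yaw":0},{"grip":1,"slide":[0,0,0],"yaw":0},{"grip":1,"slide":[0,0,0],"yaw":0},{"grip":1,"slide":[0,0,0],"yaw":0}]' 20
```

```text
position: [0.4384, 0.0311, 0.0743]
ft_force: [-0.4, -0.7, -0.1]
position: [0.4382, 0.0307, 0.0719]
ft_force: [-0.3, -0.1, 0.9]
position: [0.4381, 0.0307, 0.0709]
ft_force: [-0.1, 0.6, 0.4]
clock: 19.4
position: [0.4382, 0.0307, 0.071]
ee_rot: [0.005, 1.0, 0.0, 0.0]
ft_force: [-1.4, 0.1, 6.1]
grip_width: 0.521
grasp_force: 20.7
```

```bash
python3 -m jog '[{"grip":1,"slide":[0,0,-1],"yaw":0},{"grip":1,"slide":[0,0,-2],"yaw":0},{"grip":1,"slide":[0,0,-2],"yaw":0},{"grip":1,"slide":[-0.3,-3,0],"yaw":-0.04},{"grip":1,"slide":[-0.3,-3,0],"yaw":0},{"grip":1,"slide":[-0.3,-4,0],"yaw":0},{"grip":1,"slide":[-0.3,-4,0],"yaw":0},{"grip":1,"slide":[-0.3,-4,0],"yaw":0}]'
python3 -c "
from h import *
plan(459,-196.4,95,1.8)"
```

```text
clock: 20.2
position: [0.4573, -0.1503, 0.1215]
ee_rot: [-0.015, 1.0, 0.0, 0.0]
ft_force: [-0.1, 0.1, -0.8]
grip_width: 0.516
grasp_force: 21.1
t 20.2 pos [ 457.3 -150.3  121.5] x [-1.    -0.03  -0.001] z [ 0.001  0.    -1.   ] w 0.516 gf 21.1 F [-0.1  0.1 -0.8]
-> yaw -0.002 slide [-0.03 -4.61  2.65]
```

```bash
python3 -m jog '[{"grip":1,"slide":[0,-2,0],"yaw":0},{"grip":1,"slide":[0,-2,0],"yaw":0},{"grip":1,"slide":[0,-0.6,1],"yaw":0},{"grip":1,"slide":[0,0,1],"yaw":0},{"grip":1,"slide":[0,0,0.5],"yaw":0},{"grip":1,"slide":[0,0,0],"yaw":0}]'
python3 -m jog '[{"grip":1,"slide":[0,0,0.3],"yaw":0},{"grip":1,"slide":[0,0,0],"yaw":0}]'
python3 -m jog '[{"grip":1,"slide":[0,0,0.1],"yaw":0},{"grip":1,"slide":[0,0,0.1],"yaw":0},{"grip":1,"slide":[0,0,0],"yaw":0}]'
```

```text
clock: 20.8
position: [0.4581, -0.1934, 0.0947]
ee_rot: [-0.015, 1.0, 0.0, -0.001]
ft_force: [-0.3, -0.4, -0.4]
grip_width: 0.518
grasp_force: 21.1
clock: 21.0
position: [0.4586, -0.1943, 0.0927]
ee_rot: [-0.015, 1.0, 0.0, -0.0]
ft_force: [1.0, 0.4, -0.8]
grip_width: 0.521
grasp_force: 21.1
clock: 21.3
position: [0.4589, -0.1947, 0.0913]
ee_rot: [-0.015, 1.0, 0.0, 0.0]
ft_force: [-0.2, 1.9, 4.3]
grip_width: 0.527
grasp_force: 21.7
```

```bash
python3 -m jog '[{"grip":1,"slide":[0,0,0.1],"yaw":0},{"grip":1,"slide":[0,0,0.1],"yaw":0},{"grip":1,"slide":[0,0,0],"yaw":0}]'
python3 -m jog '[{"grip":1,"slide":[0,0,0.1],"yaw":0},{"grip":1,"slide":[0,0,0.1],"yaw":0},{"grip":1,"slide":[0,0,0],"yaw":0}]'
```

```text
clock: 21.6
position: [0.4593, -0.1948, 0.0894]
ee_rot: [-0.015, 1.0, 0.0, 0.001]
ft_force: [1.4, 1.9, 4.3]
grip_width: 0.521
grasp_force: 21.9
clock: 21.9
position: [0.4595, -0.1948, 0.0875]
ee_rot: [-0.015, 1.0, -0.0, 0.001]
ft_force: [2.0, 1.8, 4.9]
grip_width: 0.522
grasp_force: 22.1
```

```bash
python3 -m jog '[{"grip":1,"slide":[0,0,0.1],"yaw":0},{"grip":1,"slide":[0,0,0.1],"yaw":0},{"grip":1,"slide":[0,0,0],"yaw":0}]' | grep -E "posi|ft|gras"
python3 -m jog '[{"grip":1,"slide":[0,0,0.1],"yaw":0},{"grip":1,"slide":[0,0,0],"yaw":0}]'| grep -E "posi|ft|gras"
python3 - <<'E'
from h import *
im=manip.camera("wrist"); cv2.imwrite("pics/g_w.png",im)
E
```

```text
position: [0.4597, -0.1948, 0.0855]
ft_force: [2.3, 1.7, 4.9]
grasp_force: 22.3
position: [0.4597, -0.1948, 0.0846]
ft_force: [2.4, 2.4, 5.8]
grasp_force: 22.4
```

View pics/g_w.png

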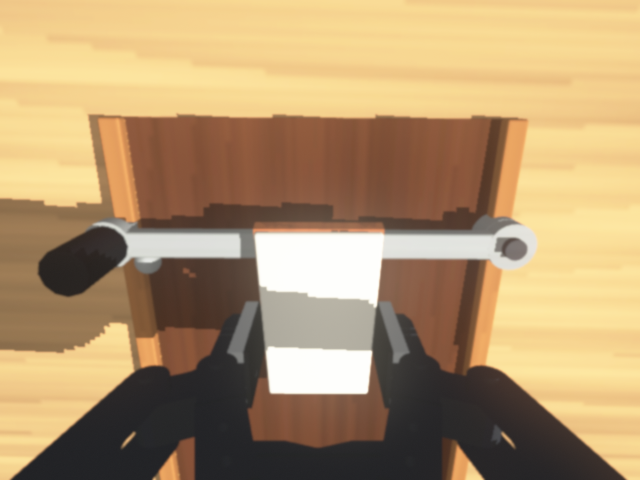

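The tile rests with its rear end (255–383, row 225) covering the brace, centred between the rims. I'll release it.

```bash
python3 -m jog '[{"grip":-0.1,"slide":[0,0,0],"yaw":0},{"grip":-0.3,"slide":[0,0,0],"yaw":0},{"grip":-0.3,"slide":[0,0,0],"yaw":0},{"grip":-0.3,"slide":[0,0,-1],"yaw":0},{"grip":-0.3,"slide":[0,0,-3],"yaw":0},{"grip":-0.3,"slide":[0,0,-3],"yaw":0},{"grip":-0.3,"slide":[0,4,-2],"yaw":0},{"grip":-0.3,"slide":[0,4,0],"yaw":0}]'
python3 -m jog '[{"grip":-0.3,"slide":[0,5,0],"yaw":0},{"grip":-0.3,"slide":[0,5,0],"yaw":0},{"grip":-0.3,"slide":[0,5,0],"yaw":0},{"grip":-0.3,"slide":[0,5,0],"yaw":0},{"grip":-0.3,"slide":[0,3,0],"yaw":0},{"grip":-0.3,"slide":[0,0,0],"yaw":0}]'
python3 -c "
from h import *
plan(438,142,100,3.8)
manip.camera('side')
for d in manip.masks_of('file_grip','side'): print(round(d['conf'],2),*rect('side',d['region'],.015))
for d in manip.masks_of('tile0_c','side'): print(round(d['conf'],2),*rect('side',d['region'],.02))
"
```

```text
clock: 23.25
position: [0.4573, -0.1153, 0.1771]
ee_rot: [-0.013, 1.0, -0.0, 0.003]
ft_force: [1.4, 1.0, 0.2]
grip_width: 0.647
grasp_force: 0.0
clock: 23.85
position: [0.449, 0.1193, 0.1746]
ee_rot: [-0.018, 1.0, 0.0, 0.0]
ft_force: [0.7, 0.2, 0.6]
grip_width: 0.651
grasp_force: 0.0
t 23.85 pos [449.  119.3 174.6] x [-0.999 -0.036 -0.001] z [ 0.001  0.001 -1.   ] w 0.651 gf 0.0 F [0.7 0.2 0.6]
-> yaw -0.031 slide [0.95 2.34 7.46]
0.63 [489.9 409.5] [159.3  25.3] 6.7
0.42 [523.8  79.4] [39.3 33.3] -77.9
0.91 [599.1  28.2] [83.2 52.7] 8.0
```

```bash
python3 -m jog '[{"grip":-0.3,"slide":[0.5,1.2,1],"yaw":-0.031},{"grip":-0.3,"slide":[0.5,1.2,3],"yaw":0},{"grip":-0.3,"slide":[0,0,3],"yaw":0},{"grip":-0.3,"slide":[0,0,1],"yaw":0},{"grip":-0.3,"slide":[0,0,0.5],"yaw":0},{"grip":-0.3,"slide":[0,0,0],"yaw":0}]'
python3 - <<'E'
from h import *
plan(438,142,71,3.8)
im=manip.camera("wrist"); m=(im.min(axis=2)>185).astype(np.uint8)
n,l,s,ce=cv2.connectedComponentsWithStats(m)
for i in range(1,n):
    if s[i,4]>1500: print(s[i],*rect("wrist",l==i,.008))
E
```

```text
clock: 24.6
position: [0.4386, 0.1381, 0.089]
ee_rot: [-0.03, 1.0, -0.0, -0.0]
ft_force: [0.2, 0.0, 0.3]
grip_width: 0.649
grasp_force: 0.0
t 24.6 pos [438.6 138.1  89. ] x [-0.998 -0.06   0.   ] z [-0. -0. -1.] w 0.649 gf 0.0 F [0.2 0.  0.3]
-> yaw -0.007 slide [0.03 0.39 1.8 ]
[  277   214   106   167 11541] [437.7 142.7] [82.5 43.5] 3.8
[  536   266   104   154 13002] [454.3 263.9] [82.6 43.2] 7.6
```

```bash
python3 -m jog '[{"grip":-0.3,"slide":[0,0.4,0.9],"yaw":-0.007},{"grip":-0.3,"slide":[0,0,0.9],"yaw":0},{"grip":-0.3,"slide":[0,0,0],"yaw":0},{"grip":0,"slide":[0,0,0],"yaw":0},{"grip":0.5,"slide":[0,0,0],"yaw":0},{"grip":1,"slide":[0,0,0],"yaw":0},{"grip":1,"slide":[0,0,0],"yaw":0},{"grip":1,"slide":[0,0,0],"yaw":0}]' 20
python3 -m jog '[{"grip":1,"slide":[0,0,-1],"yaw":0},{"grip":1,"slide":[0,0,-2],"yaw":0},{"grip":1,"slide":[0,0,-2],"yaw":0},{"grip":1,"slide":[-0.2,-3,0],"yaw":0.03},{"grip":1,"slide":[-0.2,-4,0],"yaw":0},{"grip":1,"slide":[-0.2,-5,0],"yaw":0},{"grip":1,"slide":[-0.2,-5,0],"yaw":0},{"grip":1,"slide":[-0.2,-5,0],"yaw":0}]'
python3 -c "
from h import *
plan(494,-195.3,120,1.8)"
```

```text
clock: 25.45
position: [0.4382, 0.1425, 0.071]
ee_rot: [-0.034, 0.999, 0.0, 0.0]
ft_force: [-0.8, -0.0, -0.5]
grip_width: 0.52
grasp_force: 20.9
clock: 26.25
position: [0.4573, -0.0785, 0.1219]
ee_rot: [-0.019, 1.0, 0.0, 0.001]
ft_force: [2.1, 0.4, -0.9]
grip_width: 0.519
grasp_force: 20.9
t 26.25 pos [457.3 -78.5 121.9] x [-0.999 -0.038 -0.001] z [ 0.001  0.001 -1.   ] w 0.519 gf 20.9 F [ 2.1  0.4 -0.9]
-> yaw 0.006 slide [ -3.3  -11.79   0.19]
```

```bash
python3 -m jog '[{"grip":1,"slide":[-1.1,-4,0],"yaw":0.006},{"grip":1,"slide":[-1.1,-4,0],"yaw":0},{"grip":1,"slide":[-1.1,-3.8,0],"yaw":0},{"grip":1,"slide":[0,0,1],"yaw":0},{"grip":1,"slide":[0,0,1],"yaw":0},{"grip":1,"slide":[0,0,0],"yaw":0}]'
python3 -c "
from h import *
plan(494,-195.3,95,1.8)"
python3 -m jog '[{"grip":1,"slide":[0,0,0.2],"yaw":0},{"grip":1,"slide":[0,0,0.2],"yaw":0},{"grip":1,"slide":[0,0,0],"yaw":0}]'

```

```text
clock: 26.85
position: [0.4933, -0.1921, 0.0996]
ee_rot: [-0.016, 1.0, 0.001, -0.001]
ft_force: [-0.6, 0.9, 0.1]
grip_width: 0.519
grasp_force: 20.9
t 26.85 pos [ 493.3 -192.1   99.6] x [-0.999 -0.032  0.003] z [-0.003  0.001 -1.   ] w 0.519 gf 20.9 F [-0.6  0.9  0.1]
-> yaw 0.001 slide [-0.06 -0.32  0.46]
clock: 27.15
position: [0.4942, -0.1929, 0.097]
ee_rot: [-0.016, 1.0, 0.0, 0.0]
ft_force: [-0.7, 0.8, -1.1]
grip_width: 0.514
grasp_force: 21.0
```

```bash
python3 -m jog '[{"grip":1,"slide":[0,-0.1,0.2],"yaw":0},{"grip":1,"slide":[0,0,0.2],"yaw":0},{"grip":1,"slide":[0,0,0],"yaw":0}]'| grep -E "posi|ft|gras"
python3 -m jog '[{"grip":1,"slide":[0,0,0.1],"yaw":0},{"grip":1,"slide":[0,0,0.1],"yaw":0},{"grip":1,"slide":[0,0,0],"yaw":0}]'| grep -E "posi|ft|gras"
python3 -m jog '[{"grip":1,"slide":[0,0,0.1],"yaw":0},{"grip":1,"slide":[0,0,0.1],"yaw":0},{"grip":1,"slide":[0,0,0],"yaw":0}]'| grep -E "posi|ft|gras"
```

```text
position: [0.4945, -0.1946, 0.0931]
ft_force: [0.4, 0.7, 2.6]
grasp_force: 21.3
position: [0.4947, -0.1946, 0.0911]
ft_force: [4.1, 0.9, 2.9]
grasp_force: 21.4
position: [0.4945, -0.1946, 0.0889]
ft_force: [3.8, 0.2, 3.6]
grasp_force: 21.5
```

```bash
python3 -m jog '[{"grip":1,"slide":[0,0,0.1],"yaw":0},{"grip":1,"slide":[0,0,0.1],"yaw":0},{"grip":1,"slide":[0,0,0],"yaw":0}]'| grep -E "posi|ft|gras"
python3 -m jog '[{"grip":1,"slide":[0,0,0.1],"yaw":0},{"grip":1,"slide":[0,0,0],"yaw":0}]'| grep -E "posi|ft|gras"
python3 - <<'E'
from h import *
im=manip.camera("wrist"); im2=manip.camera("side"); cv2.imwrite("pics/h_w.png",np.hstack([cv2.resize(im,(400,300)),cv2.resize(im2[170:290,310:470],(400,300),interpolation=cv2.INTER_CUBIC)]))
E
```

```text
position: [0.4941, -0.1946, 0.0867]
ft_force: [3.1, -0.5, 2.7]
grasp_force: 21.6
position: [0.4941, -0.1946, 0.0858]
ft_force: [2.6, 0.0, 1.7]
grasp_force: 21.6
```

View pics/h_w.png

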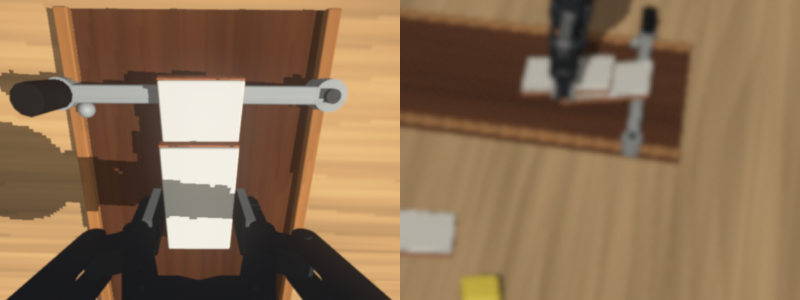

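Tile 2's rear edge (160–238, row 145) rests on tile 1, whose own rear edge (row 78) still covers the brace. I'll release it.

```bash
python3 -m jog '[{"grip":1,"slide":[0,0,0.05],"yaw":0},{"grip":-0.1,"slide":[0,0,0],"yaw":0},{"grip":-0.3,"slide":[0,0,0],"yaw":0},{"grip":-0.3,"slide":[0,0,0],"yaw":0},{"grip":-0.3,"slide":[0,0,-1],"yaw":0},{"grip":-0.3,"slide":[0,0,-3],"yaw":0},{"grip":-0.3,"slide":[0,0,-3],"yaw":0},{"grip":-0.3,"slide":[0,0,0],"yaw":0}]'
python3 - <<'E'
from h import *
im=manip.camera("wrist"); cv2.imwrite("pics/i_w.png",im)
E
```

```text
clock: 29.45
position: [0.4959, -0.1955, 0.1596]
ee_rot: [-0.015, 1.0, -0.0, 0.003]
ft_force: [0.7, 0.6, -0.5]
grip_width: 0.652
grasp_force: 0.0
```

View pics/i_w.png

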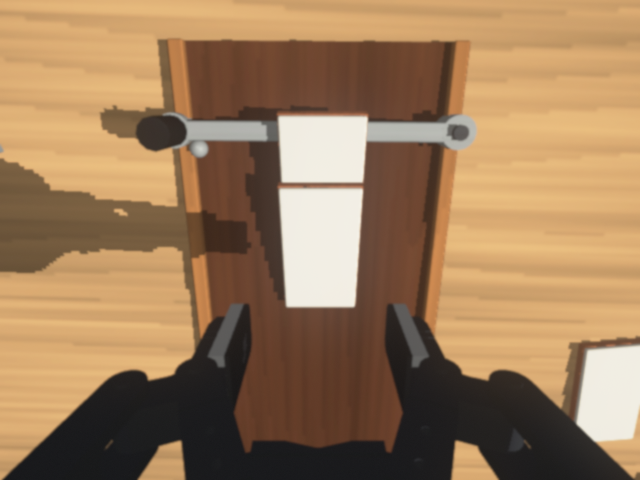

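Tiles 1 and 2 overlap cleanly (rear top edges at rows 116 and 188, tile 2's foot at row 307).

```bash
python3 - <<'E'
from h import *
for p,z in [((322,116),.032),((322,188),.032),((321,307),.012)]: 
    w=ray("wrist",p,z)*1000; d=w[:2]-[536,-194]; print(np.round(w,1),"tray",np.round([d[0]+.0314*d[1],d[1]-.0314*d[0]],1))
E
python3 -m jog '[{"grip":-0.3,"slide":[0,5,-1],"yaw":0},{"grip":-0.3,"slide":[0,5,0],"yaw":0},{"grip":-0.3,"slide":[-0.5,5,0],"yaw":0},{"grip":-0.3,"slide":[-2,5,0],"yaw":0},{"grip":-0.3,"slide":[-3,0,0],"yaw":-0.1},{"grip":-0.3,"slide":[-3,0,0],"yaw":0},{"grip":-0.3,"slide":[0,0,0],"yaw":0}]'
python3 -c "
from h import *
plan(603,15.5,90,7.8)"
```

```text
[ 416.  -196.1   32. ] tray [-120.     1.6]
[ 451.4 -194.9   32. ] tray [-84.6   1.8]
[ 531.9 -192.4   12. ] tray [-4.1  1.7]
clock: 30.2
position: [0.5734, 0.0073, 0.1644]
ee_rot: [-0.067, 0.998, -0.0, 0.0]
ft_force: [-0.1, -0.2, 0.4]
grip_width: 0.649
grasp_force: 0.0
t 30.2 pos [573.4   7.3 164.4] x [-0.991 -0.133 -0.   ] z [ 0.    -0.001 -1.   ] w 0.649 gf 0.0 F [-0.1 -0.2  0.4]
-> yaw -0.003 slide [-3.04  0.41  7.44]
```

```bash
python3 -m jog '[{"grip":-0.3,"slide":[-1.5,0.2,2],"yaw":0},{"grip":-0.3,"slide":[-1.5,0.2,3],"yaw":0},{"grip":-0.3,"slide":[0,0,2],"yaw":0},{"grip":-0.3,"slide":[0,0,0],"yaw":0}]'
python3 - <<'E'
from h import *
plan(603,15.5,71,7.8)
im=manip.camera("wrist"); m=(im.min(axis=2)>185).astype(np.uint8)
n,l,s,ce=cv2.connectedComponentsWithStats(m)
for i in range(1,n):
    if s[i,4]>1500: print(s[i],*rect("wrist",l==i,.008))
E
```

```text
clock: 30.6
position: [0.5981, 0.0137, 0.0918]
ee_rot: [-0.065, 0.998, -0.0, -0.003]
ft_force: [-0.5, 0.7, 0.1]
grip_width: 0.652
grasp_force: 0.0
t 30.6 pos [598.1  13.7  91.8] x [-0.991 -0.13   0.007] z [-0.007 -0.001 -1.   ] w 0.652 gf 0.0 F [-0.5  0.7  0.1]
-> yaw -0.005 slide [-0.51  0.11  2.08]
[  272   225   103   162 10611] [603.7  16. ] [83.3 44. ] 7.7
```

```bash
python3 -m jog '[{"grip":-0.3,"slide":[-0.3,0.1,1],"yaw":0},{"grip":-0.3,"slide":[0,0,1],"yaw":0},{"grip":-0.3,"slide":[0,0,0],"yaw":0},{"grip":0,"slide":[0,0,0],"yaw":0},{"grip":0.5,"slide":[0,0,0],"yaw":0},{"grip":1,"slide":[0,0,0],"yaw":0},{"grip":1,"slide":[0,0,0],"yaw":0},{"grip":1,"slide":[0,0,0],"yaw":0}]' 20
python3 -m jog '[{"grip":1,"slide":[0,0,-1],"yaw":0},{"grip":1,"slide":[0,0,-2],"yaw":0},{"grip":1,"slide":[0,0,-2],"yaw":0},{"grip":1,"slide":[1,-3,0],"yaw":0.1},{"grip":1,"slide":[1,-4,0],"yaw":0},{"grip":1,"slide":[1,-4,0],"yaw":0},{"grip":1,"slide":[1,-4,0],"yaw":0},{"grip":1,"slide":[0,0,0],"yaw":0}]'
python3 -c "
from h import *
plan(527,-192.6,99,1.8)"
```

```text
clock: 31.45
position: [0.6035, 0.0154, 0.0754]
ee_rot: [-0.066, 0.998, 0.0, 0.0]
ft_force: [-0.6, -0.2, -0.1]
grip_width: 0.512
grasp_force: 20.7
clock: 32.25
position: [0.5693, -0.1438, 0.1264]
ee_rot: [-0.011, 1.0, -0.002, 0.0]
ft_force: [0.5, -0.4, -2.0]
grip_width: 0.511
grasp_force: 20.7
t 32.25 pos [ 569.3 -143.8  126.4] x [-1.    -0.022 -0.   ] z [ 0.    -0.003 -1.   ] w 0.511 gf 20.7 F [ 0.5 -0.4 -2. ]
-> yaw -0.009 slide [ 4.38 -4.74  2.74]
```

```bash
python3 -m jog '[{"grip":1,"slide":[1.4,-1.6,0],"yaw":-0.009},{"grip":1,"slide":[1.5,-1.6,0],"yaw":0},{"grip":1,"slide":[1.4,-1.6,0],"yaw":0},{"grip":1,"slide":[0,0,1],"yaw":0},{"grip":1,"slide":[0,0,1],"yaw":0},{"grip":1,"slide":[0,0,0],"yaw":0}]'
python3 - <<'E'
from h import *
plan(527,-192.6,90,1.8)
im=manip.camera("wrist"); cv2.imwrite("pics/j_w.png",im)
E
```

```text
clock: 32.85
position: [0.5298, -0.1848, 0.1038]
ee_rot: [-0.021, 1.0, 0.0, -0.001]
ft_force: [-0.4, 1.0, -1.1]
grip_width: 0.517
grasp_force: 20.7
t 32.85 pos [ 529.8 -184.8  103.8] x [-0.999 -0.041  0.002] z [-0.002  0.001 -1.   ] w 0.517 gf 20.7 F [-0.4  1.  -1.1]
-> yaw 0.01 slide [ 0.3  -0.77  1.38]
```

View pics/j_w.png

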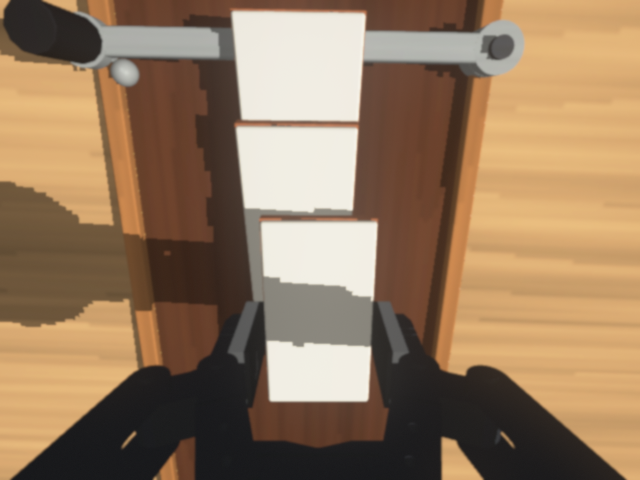

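The tile is held straight (262–377, rows 220–400), about 7 mm left of the row; correcting that and lowering.

```bash
python3 -m jog '[{"grip":1,"slide":[0.2,-0.7,0],"yaw":0.01},{"grip":1,"slide":[0,0,0.2],"yaw":0},{"grip":1,"slide":[0,0,0],"yaw":0}]'| grep -E "posi|ft|gras"
python3 -m jog '[{"grip":1,"slide":[0,0,0.1],"yaw":0},{"grip":1,"slide":[0,0,0.1],"yaw":0},{"grip":1,"slide":[0,0,0],"yaw":0}]'| grep -E "posi|ft|gras"
python3 -m jog '[{"grip":1,"slide":[0,0,0.1],"yaw":0},{"grip":1,"slide":[0,0,0.1],"yaw":0},{"grip":1,"slide":[0,0,0],"yaw":0}]'| grep -E "posi|ft|gras"
python3 -m jog '[{"grip":1,"slide":[0,0,0.1],"yaw":0},{"grip":1,"slide":[0,0,0.1],"yaw":0},{"grip":1,"slide":[0,0,0],"yaw":0}]'| grep -E "posi|ft|gras"
```

```text
position: [0.5283, -0.1934, 0.1032]
ft_force: [-0.4, 0.0, -0.3]
grasp_force: 20.7
position: [0.5283, -0.193, 0.1011]
ft_force: [-0.4, 0.6, -0.4]
grasp_force: 20.7
position: [0.5283, -0.1931, 0.0991]
ft_force: [-0.5, 0.7, -0.2]
grasp_force: 20.8
position: [0.5285, -0.1931, 0.0973]
ft_force: [0.7, -0.4, 1.6]
grasp_force: 21.0
```

```bash
python3 -m jog '[{"grip":1,"slide":[0,0,0.1],"yaw":0},{"grip":1,"slide":[0,0,0.1],"yaw":0},{"grip":1,"slide":[0,0,0],"yaw":0}]'| grep -E "posi|ft|gras"
python3 -m jog '[{"grip":1,"slide":[0,0,0.1],"yaw":0},{"grip":1,"slide":[0,0,0.1],"yaw":0},{"grip":1,"slide":[0,0,0],"yaw":0}]'| grep -E "posi|ft|gras"
python3 -m jog '[{"grip":1,"slide":[0,0,0.1],"yaw":0},{"grip":1,"slide":[0,0,0.1],"yaw":0},{"grip":1,"slide":[0,0,0],"yaw":0}]'| grep -E "posi|ft|gras"
python3 -m jog '[{"grip":1,"slide":[0,0,0.1],"yaw":0},{"grip":1,"slide":[0,0,0],"yaw":0}]'| grep -E "posi|ft|gras|wid"
```

```text
position: [0.5287, -0.1931, 0.0953]
ft_force: [2.2, 0.5, 2.3]
grasp_force: 21.1
position: [0.5285, -0.1931, 0.0932]
ft_force: [3.5, 0.6, 1.3]
grasp_force: 21.3
position: [0.5283, -0.1932, 0.0911]
ft_force: [3.2, 0.1, 2.2]
grasp_force: 21.4
position: [0.5282, -0.1932, 0.09]
ft_force: [3.4, -0.5, 2.6]
grip_width: 0.514
grasp_force: 21.4
```

```bash
python3 -m jog '[{"grip":1,"slide":[0,0,0.05],"yaw":0},{"grip":-0.1,"slide":[0,0,0],"yaw":0},{"grip":-0.3,"slide":[0,0,0],"yaw":0},{"grip":-0.3,"slide":[0,0,0],"yaw":0},{"grip":-0.3,"slide":[0,0,-1],"yaw":0},{"grip":-0.3,"slide":[0,0,-3],"yaw":0},{"grip":-0.3,"slide":[0,0,-3],"yaw":0},{"grip":-0.3,"slide":[0,0,0],"yaw":0}]'
python3 - <<'E'
from h import *
im=manip.camera("wrist"); cv2.imwrite("pics/k_w.png",im)
m=(im.min(axis=2)>185).astype(np.uint8); n,l,s,ce=cv2.connectedComponentsWithStats(m)
def tr(p,z):
    w=ray("wrist",p,z)*1000; d=w[:2]-[536,-194]; return np.round([d[0]+.0314*d[1],d[1]-.0314*d[0]],1)
for i in range(1,n):
    x,y,w,h,a=s[i]
    if a>1500 and x<450: print(s[i],"rear",tr((x+w/2,y),.032),"end",tr((ce[i][0],y+h),.012))
plan(454.5,263.2,120,7.6)
E
```

```text
clock: 36.0
position: [0.5301, -0.1941, 0.1642]
ee_rot: [-0.015, 1.0, -0.001, 0.003]
ft_force: [0.3, -0.7, -0.1]
grip_width: 0.651
grasp_force: 0.0
[ 277   40   91   75 6567] rear [-119.6    2.2] end [-85.8   2.1]
[ 278  120   85   58 4768] rear [-83.9   1.3] end [-51.3   1.2]
[ 281  185   81  116 8563] rear [-51.1   1.9] end [28.2  1.6]
t 36.05 pos [ 529.3 -193.6  162.1] x [-1.    -0.03  -0.004] z [ 0.004 -0.    -1.   ] w 0.65 gf 0.0 F [0.8 0.4 0.1]
-> yaw -0.103 slide [ 1.37 46.26  4.21]
```

```bash
python3 -m jog '[{"grip":-0.3,"slide":[0,4,0],"yaw":-0.103},{"grip":-0.3,"slide":[0.2,5,0],"yaw":0},{"grip":-0.3,"slide":[0.2,5,0],"yaw":0},{"grip":-0.3,"slide":[0.2,5,0],"yaw":0},{"grip":-0.3,"slide":[0.2,5,0],"yaw":0},{"grip":-0.3,"slide":[0.2,5,0],"yaw":0},{"grip":-0.3,"slide":[0.2,5,0],"yaw":0},{"grip":-0.3,"slide":[0.2,5,0],"yaw":0}]' 20
python3 -m jog '[{"grip":-0.3,"slide":[0,4,0],"yaw":0},{"grip":-0.3,"slide":[0,2,2],"yaw":0},{"grip":-0.3,"slide":[0,0,2],"yaw":0},{"grip":-0.3,"slide":[0,0,0],"yaw":0}]'
python3 -c "
from h import *
plan(454.5,263.2,71,7.6)"
```

```text
clock: 36.85
position: [0.4656, 0.1933, 0.1594]
ee_rot: [-0.067, 0.998, -0.0, -0.0]
ft_force: [1.1, -0.1, 0.9]
grip_width: 0.651
grasp_force: 0.0
clock: 37.25
position: [0.4568, 0.2506, 0.1169]
ee_rot: [-0.067, 0.998, -0.002, -0.002]
ft_force: [-0.2, 0.6, 0.0]
grip_width: 0.648
grasp_force: 0.0
t 37.25 pos [456.8 250.6 116.9] x [-0.991 -0.134  0.005] z [-0.004 -0.003 -1.   ] w 0.648 gf 0.0 F [-0.2  0.6  0. ]
-> yaw 0.002 slide [0.07 1.28 4.59]
```

```bash
python3 -m jog '[{"grip":-0.3,"slide":[0,1.2,1],"yaw":0},{"grip":-0.3,"slide":[0,0,1.5],"yaw":0},{"grip":-0.3,"slide":[0,0,0],"yaw":0},{"grip":-0.3,"slide":[0,0,0],"yaw":0}]'
python3 - <<'E'
from h import *
plan(454.5,263.2,71,7.6)
im=manip.camera("wrist"); m=(im.min(axis=2)>185).astype(np.uint8)
n,l,s,ce=cv2.connectedComponentsWithStats(m)
for i in range(1,n):
    if s[i,4]>1500: print(s[i],*rect("wrist",l==i,.008))
E
```

```text
clock: 37.65
position: [0.4574, 0.2629, 0.0952]
ee_rot: [-0.066, 0.998, 0.0, 0.0]
ft_force: [0.4, 0.4, 0.1]
grip_width: 0.648
grasp_force: 0.0
t 37.65 pos [457.4 262.9  95.2] x [-0.991 -0.132 -0.   ] z [ 0.  0. -1.] w 0.648 gf 0.0 F [0.4 0.4 0.1]
-> yaw -0.0 slide [0.28 0.06 2.42]
[  270   205   102   163 11097] [453.9 262.9] [81.8 43.5] 7.6
```

```bash
python3 -m jog '[{"grip":-0.3,"slide":[0.3,0,1],"yaw":0},{"grip":-0.3,"slide":[0,0,1],"yaw":0},{"grip":-0.3,"slide":[0,0,0.4],"yaw":0},{"grip":-0.3,"slide":[0,0,0],"yaw":0},{"grip":0,"slide":[0,0,0],"yaw":0},{"grip":0.5,"slide":[0,0,0],"yaw":0},{"grip":1,"slide":[0,0,0],"yaw":0},{"grip":1,"slide":[0,0,0],"yaw":0}]' 20
python3 -m jog '[{"grip":1,"slide":[0,0,0],"yaw":0},{"grip":1,"slide":[0,0,-1],"yaw":0},{"grip":1,"slide":[0,0,-2],"yaw":0},{"grip":1,"slide":[0,0,-2.5],"yaw":0},{"grip":1,"slide":[-2,-3,0],"yaw":0.05},{"grip":1,"slide":[-2,-4,0],"yaw":0.05},{"grip":1,"slide":[-2,-4,0],"yaw":0},{"grip":1,"slide":[-2,-4,0],"yaw":0}]'
python3 -c "
from h import *
plan(560,-191.6,125,1.8)"
```

```text
clock: 38.5
position: [0.4543, 0.2626, 0.0709]
ee_rot: [-0.067, 0.998, 0.0, 0.0]
ft_force: [-0.8, 0.0, -1.0]
grip_width: 0.519
grasp_force: 21.5
clock: 39.3
position: [0.5447, 0.1173, 0.1267]
ee_rot: [-0.017, 1.0, 0.0, 0.0]
ft_force: [1.2, 0.1, -0.7]
grip_width: 0.518
grasp_force: 21.5
t 39.3 pos [544.7 117.3 126.7] x [-0.999 -0.034 -0.001] z [ 0.001  0.001 -1.   ] w 0.518 gf 21.5 F [ 1.2  0.1 -0.7]
-> yaw 0.002 slide [ -0.55 -30.92   0.17]
```

```bash
python3 -m jog '[{"grip":1,"slide":[-0.3,-5,0],"yaw":0},{"grip":1,"slide":[-0.2,-5,0],"yaw":0},{"grip":1,"slide":[0,-5,0],"yaw":0},{"grip":1,"slide":[0,-5,0],"yaw":0},{"grip":1,"slide":[0,-5,0],"yaw":0},{"grip":1,"slide":[0,-3,0],"yaw":0},{"grip":1,"slide":[0,-1.5,0],"yaw":0},{"grip":1,"slide":[0,0,0],"yaw":0}]'
python3 -m jog '[{"grip":1,"slide":[0,0,1],"yaw":0},{"grip":1,"slide":[0,0,1],"yaw":0},{"grip":1,"slide":[0,0,0],"yaw":0}]'
python3 -c "
from h import *
plan(560,-191.6,95,1.8)"
```

```text
clock: 40.1
position: [0.5585, -0.178, 0.1263]
ee_rot: [-0.015, 1.0, -0.0, 0.0]
ft_force: [0.5, -0.1, -0.3]
grip_width: 0.522
grasp_force: 21.5
clock: 40.4
position: [0.558, -0.1736, 0.1036]
ee_rot: [-0.018, 1.0, 0.001, -0.002]
ft_force: [-1.0, -0.1, -0.2]
grip_width: 0.517
grasp_force: 21.5
t 40.4 pos [ 558.  -173.6  103.6] x [-0.999 -0.036  0.003] z [-0.003  0.001 -1.   ] w 0.517 gf 21.5 F [-1.  -0.1 -0.2]
-> yaw 0.004 slide [-0.14 -1.8   0.86]
```

```bash
python3 -m jog '[{"grip":1,"slide":[-0.15,-0.9,0],"yaw":0.004},{"grip":1,"slide":[0,-0.9,0],"yaw":0},{"grip":1,"slide":[0,0,0.3],"yaw":0},{"grip":1,"slide":[0,0,0],"yaw":0},{"grip":1,"slide":[0,0,0],"yaw":0}]'| grep -E "posi|ft|gras"
python3 -m jog '[{"grip":1,"slide":[0,0,0.2],"yaw":0},{"grip":1,"slide":[0,0,0.2],"yaw":0},{"grip":1,"slide":[0,0,0],"yaw":0}]'| grep -E "posi|ft|gras"
python3 -m jog '[{"grip":1,"slide":[0,0,0.1],"yaw":0},{"grip":1,"slide":[0,0,0.1],"yaw":0},{"grip":1,"slide":[0,0,0],"yaw":0}]'| grep -E "posi|ft|gras"
```

```text
position: [0.5607, -0.1937, 0.1026]
ft_force: [0.2, -0.4, -0.6]
grasp_force: 21.5
position: [0.5606, -0.1936, 0.0983]
ft_force: [0.5, 0.2, -1.1]
grasp_force: 21.5
position: [0.5607, -0.1938, 0.0966]
ft_force: [-1.0, -0.3, -0.5]
grasp_force: 21.5
```

```bash
python3 -m jog '[{"grip":1,"slide":[0,0.2,0],"yaw":0},{"grip":1,"slide":[0,0,0.1],"yaw":0},{"grip":1,"slide":[0,0,0.1],"yaw":0},{"grip":1,"slide":[0,0,0],"yaw":0}]'| grep -E "posi|ft|gras"
python3 -m jog '[{"grip":1,"slide":[0,0,0.1],"yaw":0},{"grip":1,"slide":[0,0,0.1],"yaw":0},{"grip":1,"slide":[0,0,0],"yaw":0}]'| grep -E "posi|ft|gras"
python3 -m jog '[{"grip":1,"slide":[0,0,0.1],"yaw":0},{"grip":1,"slide":[0,0,0.1],"yaw":0},{"grip":1,"slide":[0,0,0],"yaw":0}]'| grep -E "posi|ft|gras"
python3 -m jog '[{"grip":1,"slide":[0,0,0.1],"yaw":0},{"grip":1,"slide":[0,0,0.1],"yaw":0},{"grip":1,"slide":[0,0,0],"yaw":0}]'| grep -E "posi|ft|gras"
```

```text
position: [0.5607, -0.1918, 0.0946]
ft_force: [0.6, -0.2, -0.9]
grasp_force: 21.5
position: [0.561, -0.1919, 0.0929]
ft_force: [0.7, -0.1, 2.5]
grasp_force: 21.9
position: [0.5612, -0.1918, 0.0908]
ft_force: [1.5, 0.0, 3.1]
grasp_force: 22.0
position: [0.5611, -0.1918, 0.0888]
ft_force: [4.6, -0.4, 3.2]
grasp_force: 22.1
```

```bash
python3 -m jog '[{"grip":1,"slide":[0,0,0.1],"yaw":0},{"grip":1,"slide":[0,0,0.1],"yaw":0},{"grip":1,"slide":[0,0,0],"yaw":0}]'| grep -E "posi|ft|gras"
python3 -m jog '[{"grip":1,"slide":[0,0,0.1],"yaw":0},{"grip":1,"slide":[0,0,0],"yaw":0}]'| grep -E "posi|ft|gras|wid"
python3 -m jog '[{"grip":1,"slide":[0,0,0.05],"yaw":0},{"grip":-0.1,"slide":[0,0,0],"yaw":0},{"grip":-0.3,"slide":[0,0,0],"yaw":0},{"grip":-0.3,"slide":[0,0,0],"yaw":0},{"grip":-0.3,"slide":[0,0,-1],"yaw":0},{"grip":-0.3,"slide":[0,0,-3],"yaw":0},{"grip":-0.3,"slide":[0,0,-3],"yaw":0},{"grip":-0.3,"slide":[0,0,0],"yaw":0}]'
cat >> h.py <<'E'
def rows():
    im=manip.camera("wrist"); m=(im.min(axis=2)>185).astype(np.uint8); n,l,s,ce=cv2.connectedComponentsWithStats(m)
    def tr(p,z):
        w=ray("wrist",p,z)*1000; d=w[:2]-[536,-194]; return np.round([d[0]+.0314*d[1],d[1]-.0314*d[0]],1)
    for i in range(1,n):
        x,y,w,h,a=s[i]
        if a>1500: print(s[i],"rear",tr((x+w/2,y),.032),"end",tr((ce[i][0],y+h),.012))
    return im
E
python3 -c "
from h import *
cv2.imwrite('pics/l_w.png',rows())
plan(599.5,258,150,-15.5)"
```

```text
position: [0.5607, -0.1918, 0.0865]
ft_force: [3.5, 0.9, 4.1]
grasp_force: 22.2
position: [0.5606, -0.1919, 0.0856]
ft_force: [3.5, 0.7, 3.4]
grip_width: 0.516
grasp_force: 22.3
clock: 44.1
position: [0.5625, -0.1928, 0.1599]
ee_rot: [-0.014, 1.0, -0.001, 0.003]
ft_force: [0.6, -0.2, -1.1]
grip_width: 0.648
grasp_force: 0.0
[ 274    0   95   44 4058] rear [-102.4    2. ] end [-87.6   1.9]
[ 273   48   93   68 6038] rear [-83.2   1.1] end [-52.9   1.1]
[ 277  122   87   60 5034] rear [-50.6   1.6] end [-17.3   1.5]
[ 280  189   82  117 8776] rear [-17.4   1.9] end [61.9  1.7]
t 44.15 pos [ 561.7 -192.3  157.8] x [-1.    -0.029 -0.004] z [ 0.004 -0.    -1.   ] w 0.653 gf 0.0 F [-0.2  0.5 -0.9]
-> yaw 0.3 slide [ 8.39 44.4   0.78]
```

```bash
python3 -m jog '[{"grip":-0.3,"slide":[0,3,0],"yaw":0.15},{"grip":-0.3,"slide":[1,4,0],"yaw":0.15},{"grip":-0.3,"slide":[1,5,0],"yaw":0},{"grip":-0.3,"slide":[1,5,0],"yaw":0},{"grip":-0.3,"slide":[1,5,0],"yaw":0},{"grip":-0.3,"slide":[1,5,0],"yaw":0},{"grip":-0.3,"slide":[1,5,0],"yaw":0},{"grip":-0.3,"slide":[1,5,0],"yaw":0}]' 20
python3 -m jog '[{"grip":-0.3,"slide":[0.5,4,0],"yaw":0},{"grip":-0.3,"slide":[0,2,0],"yaw":0},{"grip":-0.3,"slide":[0,0,2],"yaw":0},{"grip":-0.3,"slide":[0,0,0],"yaw":0},{"grip":-0.3,"slide":[0,0,0],"yaw":0}]'
python3 -c "
from h import *
plan(599.5,258,71,-15.5)"
```

```text
clock: 44.95
position: [0.5759, 0.18, 0.1547]
ee_rot: [0.135, 0.991, -0.0, -0.0]
ft_force: [0.9, -0.0, 0.6]
grip_width: 0.653
grasp_force: 0.0
clock: 45.45
position: [0.5873, 0.2363, 0.1347]
ee_rot: [0.135, 0.991, -0.001, -0.001]
ft_force: [0.6, -0.5, 1.2]
grip_width: 0.647
grasp_force: 0.0
t 45.45 pos [587.3 236.3 134.7] x [-0.964  0.268  0.001] z [-0.002 -0.001 -1.   ] w 0.647 gf 0.0 F [ 0.6 -0.5  1.2]
-> yaw -0.0 slide [-0.6   2.42  6.37]
```

```bash
python3 -m jog '[{"grip":-0.3,"slide":[-0.6,1.2,1],"yaw":0},{"grip":-0.3,"slide":[0,1.2,2],"yaw":0},{"grip":-0.3,"slide":[0,0,1],"yaw":0},{"grip":-0.3,"slide":[0,0,0],"yaw":0},{"grip":-0.3,"slide":[0,0,0],"yaw":0}]'
python3 - <<'E'
from h import *
plan(599.5,258,71,-15.5)
im=manip.camera("wrist"); m=(im.min(axis=2)>185).astype(np.uint8)
n,l,s,ce=cv2.connectedComponentsWithStats(m)
for i in range(1,n):
    if s[i,4]>1500: print(s[i],*rect("wrist",l==i,.008))
E
```

```text
clock: 45.95
position: [0.6001, 0.2576, 0.0959]
ee_rot: [0.135, 0.991, -0.0, 0.0]
ft_force: [0.0, 0.1, 0.5]
grip_width: 0.653
grasp_force: 0.0
t 45.95 pos [600.1 257.6  95.9] x [-0.963  0.268 -0.   ] z [ 0. -0. -1.] w 0.653 gf 0.0 F [0.  0.1 0.5]
-> yaw -0.001 slide [0.07 0.02 2.49]
[  269   207   101   162 11264] [598.2 258.6] [81.9 43.4] -15.5
```

```bash
python3 -m jog '[{"grip":-0.3,"slide":[0.1,0,1],"yaw":0},{"grip":-0.3,"slide":[0,0,1],"yaw":0},{"grip":-0.3,"slide":[0,0,0.5],"yaw":0},{"grip":-0.3,"slide":[0,0,0],"yaw":0},{"grip":0,"slide":[0,0,0],"yaw":0},{"grip":0.5,"slide":[0,0,0],"yaw":0},{"grip":1,"slide":[0,0,0],"yaw":0},{"grip":1,"slide":[0,0,0],"yaw":0}]' 20
python3 -m jog '[{"grip":1,"slide":[0,0,0],"yaw":0},{"grip":1,"slide":[0,0,-1],"yaw":0},{"grip":1,"slide":[0,0,-2],"yaw":0},{"grip":1,"slide":[0,0,-2.5],"yaw":0},{"grip":1,"slide":[0,-3,0],"yaw":-0.15},{"grip":1,"slide":[0,-4,0],"yaw":-0.15},{"grip":1,"slide":[0,-4,0],"yaw":0},{"grip":1,"slide":[0,-4,0],"yaw":0}]'
python3 -c "
from h import *
plan(595,-190.5,125,1.8)"
```

```text
clock: 46.8
position: [0.5994, 0.2592, 0.0708]
ee_rot: [0.135, 0.991, 0.0, 0.001]
ft_force: [1.1, 1.0, 6.0]
grip_width: 0.516
grasp_force: 24.5
clock: 47.6
position: [0.5879, 0.1089, 0.1255]
ee_rot: [-0.015, 1.0, 0.0, -0.0]
ft_force: [0.6, -0.4, -1.2]
grip_width: 0.52
grasp_force: 20.8
t 47.6 pos [587.9 108.9 125.5] x [-1.    -0.031  0.001] z [-0.001  0.    -1.   ] w 0.52 gf 20.8 F [ 0.6 -0.4 -1.2]
-> yaw -0.001 slide [  0.23 -29.95   0.05]
```

```bash
python3 -m jog '[{"grip":1,"slide":[0.2,-5,0],"yaw":0},{"grip":1,"slide":[0,-5,0],"yaw":0},{"grip":1,"slide":[0,-5,0],"yaw":0},{"grip":1,"slide":[0,-5,0],"yaw":0},{"grip":1,"slide":[0,-4,0],"yaw":0},{"grip":1,"slide":[0,-3,0],"yaw":0},{"grip":1,"slide":[0,-2,0],"yaw":0},{"grip":1,"slide":[0,0,0],"yaw":0}]'
python3 -m jog '[{"grip":1,"slide":[0,0,1],"yaw":0},{"grip":1,"slide":[0,0,1],"yaw":0},{"grip":1,"slide":[0,0,0],"yaw":0},{"grip":1,"slide":[0,0,0],"yaw":0}]'
python3 -c "
from h import *
plan(595,-190.5,95,1.8)"
```

```text
clock: 48.4
position: [0.5941, -0.1836, 0.1254]
ee_rot: [-0.012, 1.0, -0.001, -0.0]
ft_force: [-0.3, -0.4, -1.2]
grip_width: 0.515
grasp_force: 20.8
clock: 48.8
position: [0.5951, -0.1784, 0.1046]
ee_rot: [-0.016, 1.0, 0.0, -0.001]
ft_force: [-0.5, -0.1, -0.3]
grip_width: 0.518
grasp_force: 20.8
t 48.8 pos [ 595.1 -178.4  104.6] x [-1.    -0.031  0.001] z [-0.001  0.001 -1.   ] w 0.518 gf 20.8 F [-0.5 -0.1 -0.3]
-> yaw -0.0 slide [ 0.05 -1.21  0.96]
```

```bash
python3 -m jog '[{"grip":1,"slide":[0,-0.6,0],"yaw":0},{"grip":1,"slide":[0,-0.6,0.3],"yaw":0},{"grip":1,"slide":[0,0,0.3],"yaw":0},{"grip":1,"slide":[0,0,0],"yaw":0},{"grip":1,"slide":[0,0,0],"yaw":0}]'| grep -E "posi|ft|gras"
python3 -m jog '[{"grip":1,"slide":[0,0,0.2],"yaw":0},{"grip":1,"slide":[0,0,0.1],"yaw":0},{"grip":1,"slide":[0,0,0],"yaw":0}]'| grep -E "posi|ft|gras"
python3 -m jog '[{"grip":1,"slide":[0,0,0.1],"yaw":0},{"grip":1,"slide":[0,0,0.1],"yaw":0},{"grip":1,"slide":[0,0,0],"yaw":0}]'| grep -E "posi|ft|gras"
```

```text
position: [0.5955, -0.1914, 0.0991]
ft_force: [0.8, -0.0, -1.0]
grasp_force: 20.8
position: [0.5955, -0.1913, 0.096]
ft_force: [0.2, 0.4, -1.2]
grasp_force: 20.8
position: [0.5957, -0.1915, 0.0942]
ft_force: [-0.1, 0.4, 0.1]
grasp_force: 20.9
```

```bash
python3 -m jog '[{"grip":1,"slide":[0,0,0.1],"yaw":0},{"grip":1,"slide":[0,0,0.1],"yaw":0},{"grip":1,"slide":[0,0,0],"yaw":0}]'| grep -E "posi|ft|gras"
python3 -m jog '[{"grip":1,"slide":[0,0,0.1],"yaw":0},{"grip":1,"slide":[0,0,0.1],"yaw":0},{"grip":1,"slide":[0,0,0],"yaw":0}]'| grep -E "posi|ft|gras"
python3 -m jog '[{"grip":1,"slide":[0,0,0.1],"yaw":0},{"grip":1,"slide":[0,0,0.1],"yaw":0},{"grip":1,"slide":[0,0,0],"yaw":0}]'| grep -E "posi|ft|gras"
python3 -m jog '[{"grip":1,"slide":[0,0,0.1],"yaw":0},{"grip":1,"slide":[0,0,0.1],"yaw":0},{"grip":1,"slide":[0,0,0],"yaw":0}]'| grep -E "posi|ft|gras|wid"
```

```text
position: [0.5959, -0.1915, 0.0925]
ft_force: [-0.6, -0.3, 2.9]
grasp_force: 21.2
position: [0.5961, -0.1915, 0.0903]
ft_force: [2.9, 0.0, 2.6]
grasp_force: 21.3
position: [0.5958, -0.1914, 0.0882]
ft_force: [3.6, -0.3, 1.9]
grasp_force: 21.4
position: [0.5956, -0.1914, 0.086]
ft_force: [4.3, 0.7, 1.8]
grip_width: 0.523
grasp_force: 21.4
```

```bash
python3 -m jog '[{"grip":1,"slide":[0,0,0.1],"yaw":0},{"grip":-0.1,"slide":[0,0,0],"yaw":0},{"grip":-0.3,"slide":[0,0,0],"yaw":0},{"grip":-0.3,"slide":[0,0,0],"yaw":0},{"grip":-0.3,"slide":[0,0,-1],"yaw":0},{"grip":-0.3,"slide":[0,0,-3],"yaw":0},{"grip":-0.3,"slide":[0,0,-3],"yaw":0},{"grip":-0.3,"slide":[0,0,-3],"yaw":0}]'
python3 -m jog '[{"grip":-0.3,"slide":[0,0,-3],"yaw":0},{"grip":-0.3,"slide":[-1,0,-3],"yaw":0},{"grip":-0.3,"slide":[-2,0,-2],"yaw":0},{"grip":-0.3,"slide":[0,0,0],"yaw":0},{"grip":-0.3,"slide":[0,0,0],"yaw":0}]'
python3 - <<'E'
from h import *
im=rows()
im2=manip.camera("scene"); cv2.imwrite("pics/m.png",np.hstack([cv2.resize(im,(400,300)),cv2.resize(im2[180:330,220:520],(400,300),interpolation=cv2.INTER_CUBIC)]))
manip.camera("side")
for c in("side","scene"):
  for n in("file_grip","mat_top"):
    for d in manip.masks_of(n,c):
      if d["conf"]>.3: print(c,n,round(d["conf"],2),*rect(c,d["region"],.012 if n[0]=="f" else .003))
E
```

```text
clock: 51.9
position: [0.5953, -0.1916, 0.187]
ee_rot: [-0.015, 1.0, -0.0, -0.0]
ft_force: [0.4, -0.8, -0.4]
grip_width: 0.654
grasp_force: 0.0
clock: 52.4
position: [0.6254, -0.1906, 0.2654]
ee_rot: [-0.015, 1.0, -0.0, 0.0]
ft_force: [-0.9, -0.3, -0.1]
grip_width: 0.648
grasp_force: 0.0
[ 288   24   63   50 3012] rear [-50.2   1.3] end [-19.5   1. ]
[ 290   76   60   46 2658] rear [-16.6   1.6] end [16.1  1.2]
[ 290  125   58   95 5104] rear [17.6  0.9] end [98.2  0.5]
side file_grip 0.66 [502.6 369.2] [158.5  27.8] -1.1
side mat_top 0.87 [491.2 404.2] [254.1 132.3] 7.6
side mat_top 0.54 [ 504.6 -217.2] [54.4 34.4] -87.8
scene file_grip 0.47 [ 592.3 -194.7] [93.5 47.1] 4.1
scene mat_top 0.83 [492.4 407.2] [255.2 134.9] 4.6
```

View pics/m.png

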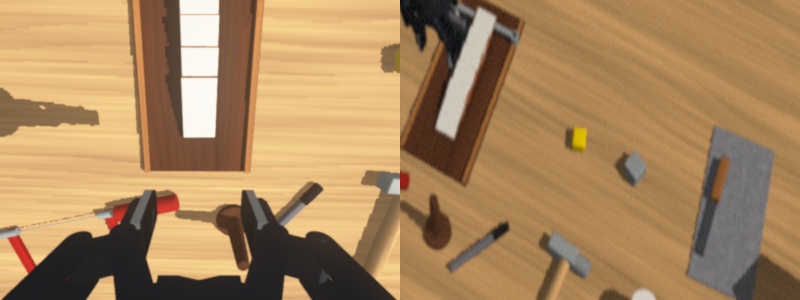

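The fan of tiles is in place (rear edges about 34 mm apart). The file has been knocked toward the mat's tray-side edge (scene half, 715,205); I'll take a closer look at its margin.

```bash
python3 -m jog '[{"grip":-0.3,"slide":[1,5,0],"yaw":0},{"grip":-0.3,"slide":[1,5,0],"yaw":0},{"grip":-0.3,"slide":[1,5,0],"yaw":0},{"grip":-0.3,"slide":[1,5,0],"yaw":0},{"grip":-0.3,"slide":[1,5,0],"yaw":0},{"grip":-0.3,"slide":[1,5,0],"yaw":0},{"grip":-0.3,"slide":[1,5,0],"yaw":0},{"grip":-0.3,"slide":[1,5,0],"yaw":0}]'
python3 -m jog '[{"grip":-0.3,"slide":[0,5,0],"yaw":0},{"grip":-0.3,"slide":[0,5,0],"yaw":0},{"grip":-0.3,"slide":[0,4,0],"yaw":0},{"grip":-0.3,"slide":[0,0,0],"yaw":0},{"grip":-0.3,"slide":[0,0,0],"yaw":0}]'
python3 - <<'E'
from h import *
st(); im=manip.camera("wrist"); cv2.imwrite("pics/n_w.png",im)
for n in("file_grip","mat_top"):
    for d in manip.masks_of(n,"wrist"):
      if d["conf"]>.3: print(n,round(d["conf"],2),*rect("wrist",d["region"],.012 if n[0]=="f" else .003))
E
```

```text
clock: 53.55
position: [0.5345, 0.2008, 0.2654]
ee_rot: [-0.015, 1.0, 0.0, 0.0]
ft_force: [1.4, 0.9, -0.1]
grip_width: 0.653
grasp_force: 0.0
clock: 54.05
position: [0.5308, 0.3398, 0.2647]
ee_rot: [-0.016, 1.0, -0.0, -0.0]
ft_force: [1.4, -1.2, 0.1]
grip_width: 0.654
grasp_force: 0.0
t 54.05 pos [530.8 339.8 264.7] x [-0.999 -0.032  0.001] z [-0.001 -0.001 -1.   ] w 0.654 gf 0.0 F [ 1.4 -1.2  0.1]
file_grip 0.68 [503.4 365.3] [160.1  21.9] -0.6
mat_top 0.81 [491.7 405.2] [251.6 131.6] 5.0
```

View pics/n_w.png

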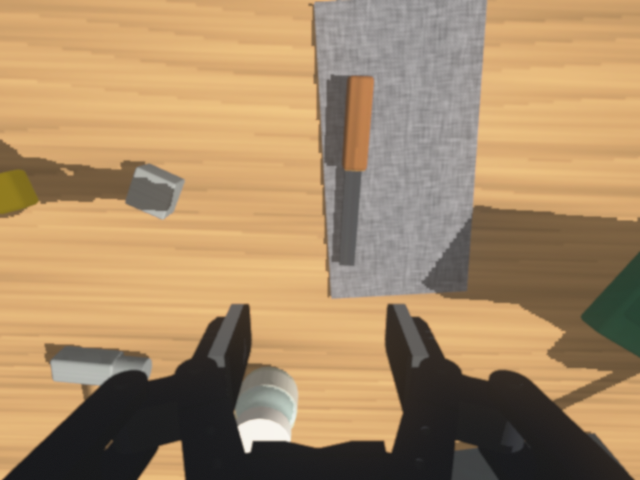

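The file lies wholly on the mat, with about 10 mm to spare at its tip (345,265 against the mat edge at 329). Handing in.

```bash
python3 -c "
from h import *
im=manip.camera('side'); m=(im.min(axis=2)>150).astype(np.uint8); n,l,s,ce=cv2.connectedComponentsWithStats(m)
for i in range(1,n):
    if s[i,4]>200: print(s[i],*rect('side',l==i,.02))
print(manip.hand_in())"
```

```text
[ 232    0   84   39 2685] [ 1018.9 -1065.6] [316.5 298.4] 11.1
[190 331  29  29 612] [752.4 269. ] [59.7 53.4] 70.7
the job is handed in; nothing more can be done
None
```

I handed the job in at about 54 s with everything done as asked: the file lies wholly on the mat, the brace is home against its stop, and five tiles are fanned 33–36 mm apart. The file was knocked during the run and now has about 10 mm to spare at the mat's edge.

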